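# Make up two ion-source service kits at the instrument bench

## Robot

A 6-joint arm with a two-finger parallel gripper is mounted at the origin on the work surface. World frame = base frame: x ahead of the robot, y to its left, z up, the work surface at z = 0. Lengths are in m, angles in rad, forces in N, time in s.
With the tool pointing down it reaches from about 0.35 to 0.775 m from the base axis. Payload 5.5 kg.
Tool frame: the origin (TCP) lies on the centre line of the jaws, within the pads' length; the fingertips stand 11 mm ahead of it and the grasp point (between the pads) lies 8 mm behind it; z points along the fingers, x is the direction in which the jaws open and shut, and the axes are right-handed (so a half turn about z gives the same grasp; the last joint's range is limited). The gripper opens to 85 mm and grips with 20 to 120 N. Pads are 22 mm wide; open, the fingers measure 114 mm over their backs; the gripper's body (76 mm by 85 mm) begins 54 mm behind the grasp point. The pads swing forward as they close: fully open they stand 13 mm farther back than shut.
Start: joints at [-1.247, 0.313, 0.046, 1.304, 0, 1.431], TCP at [0.257, -0.514, 0.242] pointing down, gripper open.
Joint ranges: [-2.76, 2.76], [-0.86, 1.69], [-1.03, 1.26], [-2.2, 2.34], [-1.47, 1.5], [-3.14, 3.14]. Speed limits (rad/s): [2.57, 2.57, 3.14, 3.14, 3.14, 3.14].

## Interface

Orientations are given as a unit quaternion [x, y, z, w].
In Python, from rig import ctrl gives the robot as it stands. The module is installed in compiled form; this text tells all that it offers.
- The arm moves only by the tool move_arm, never from a script. Its argument "increments" is one flat list of numbers, 5 for each row, row after row: the shift along the tool's x, y, z in units of 30 mm (1.0 is 30 mm), then the turn about the tool's z in units of 5 degrees (1.0 is 5 degrees), then the closure, from 0 (fully open) to 1 (shut). A call has 1 to 5 rows; each row shifts and turns the commanded pose from where the row before left it, along the tool's axes as they then stand; what a row does not reach is not made up. A row lasts 1/12 s, in which the tool goes at most 41.7 mm and 7.16 degrees, less where a joint would pass 70% of its speed; a pose out of reach is approached as far as the arm can. A call is refused whole if a number of a shift passes 1 or a number of a turn 1, either way. A call with a gripper value outside its range is refused whole. The fingers move at their own pace and stop on an object; the grip force is fixed at half the most. Time passes only in rows, so rows that do not move let the fingers close. It gives the time, the measured TCP pose, the force and the opening at its end, in the units of the state.
- ctrl.state(): the state, without advancing time (a new reading comes with each control period).
- ctrl.grab_frame(name): name is "scene" or "top" or "wrist"; returns a dict with "image" (384x512x3 uint8, blue, green, red), "range_z" (384x512 float32, m along the optical axis (not along the pixel's ray), 0 where there is no reading), "intrinsics" (3x3 intrinsics, pixels), "rvec" (rotation vector, rad) and "tvec" (3), from world to camera coordinates, as OpenCV has them. Camera axes: x right, y down, z forward; pixel columns grow to the right and rows downward; lengths in m; the calibration is good to about 2 mm. A picture is of the moment at which its call begins.
- ctrl.close_job(): hands the job in, once; it reports no verdict.
The state is a dict: "clock": time; "joints": joint angles; "joint_vel": joint speeds; "effort": joint torques, N m; "ee_pos": TCP position; "ee_rot": TCP orientation; "force": force on the tool from outside, world axes, zero at the start; "wrist_torque": the same for the moment, N m; "width": finger opening in m.
Only numpy, scipy, OpenCV 4.12 (cv2) and the standard library are available. Lean on these libraries where they do the work, as an engineer would, in place of code of your own. Each camera call takes 0.05 s, during which the arm holds its last target.

## Task

Make up the two service kits, in each tray one part to a compartment, standing upright on the tray floor. Blue tray first: the steel source cylinder and the white ceramic insulator, which is shut in behind the amber jar in the grey caddy, so lift the jar out and set it aside, and by the end stand it back in its place in the caddy. Only when the blue kit is complete fill the yellow tray with the brass lens spool and the green terminal block; set things down, do not drop them, and leave the red spool and the screwdriver alone.

Things in the scene. Friction and masses are not known exactly. Their poses are not given: they have to be found in the camera images.
- steel_c (a point): steel source cylinder, 40 mm diameter, 46 mm high, standing on the bench, bare steel with a dark band and a dark disc (a bore, look only) on top, about 180 g. The point is its centre, 23 mm above its underside; z is its axis, up
- ceramic_c (a point): white ceramic insulator, plain cylinder 38 mm diameter, 44 mm high, small dark disc on top, about 90 g, standing in the caddy's narrow rear bay. The point is its centre, 22 mm above its underside; z is its axis, up
- brass_c (a point): brass lens spool, 46 mm high, standing on the bench: flanges 42 mm diameter and 10 mm thick at top and bottom, 34 mm diameter waist 26 mm high between them, about 200 g. The point is its centre, 23 mm above its underside; z is its axis, up
- plug_c (a point): green terminal block, a box 52 (its x) x 28 (its y) x 44 (z) mm with four steel screw discs on top, about 60 g, standing on the bench at any yaw. The point is its centre, 22 mm above its underside; z is up
- jar_c (a point): closed amber jar with paper band and black lid, 80 mm high, body 46 mm diameter up to 60 mm, lid 43 mm diameter from 62 mm up, about 150 g, standing in the caddy's front bay. The point is its centre, 40 mm above its underside; z is its axis, up
- tray_blue: shallow blue kit tray, fixed, 104 (its x) x 192 (its y) mm, rim 10 mm high, walls 4 mm, floor 3 mm thick. Origin at the centre of its underside, z up. A 4 mm wall along x at y = 0, high as the rim, makes two compartments, 96 (x) x 90 (y) mm, centred at y = +47 and -47 mm. May trade places with the other tray or the caddy; turned up to 7 degrees
- tray_yellow: shallow yellow kit tray, fixed, 104 (its x) x 192 (its y) mm, rim 10 mm high, walls 4 mm, floor 3 mm thick. Origin at the centre of its underside, z up. A 4 mm wall along x at y = 0, high as the rim, makes two compartments, 96 (x) x 90 (y) mm, centred at y = +47 and -47 mm. May trade places with the other tray or the caddy; turned up to 7 degrees
- caddy: fixed grey caddy, x -61 to 89, 84 wide (y), floor 4 mm thick; origin on underside, -x end to robot, yaw within 11 deg; may swap with a tray. Front bay x -57 to 0, 76 wide, 4 mm walls 14 high: jar's place, axis at x -20, y 0. Behind it, open to it, a lane 54 wide, cheeks and end wall (x 85) 50 high: ceramic at x 28, y 0, 38 mm free behind, 8 each side, about 6 to the jar (all mm)
- spare: red plastic spool of the same shape and size as the brass one (46 mm high, flanges 42 mm diameter), a bystander standing on the bench in the same row as the loose parts. Origin at the centre of its underside
- driver: screwdriver 170 mm long, a bystander lying on the bench across the far side of the work, roughly along y, beyond the trays. Origin under the tool's middle, its own x axis along the shaft to the tip
Things that resemble listed ones, but are neither listed nor needed, are in the scene too. There is more than one size of the tray_yellow; the job needs the smaller. Of the things shaped like the part that bears brass_c, the brass one is meant.

How it is judged:
By the outcome, as a careful person would: the job done as asked, in the order asked, and still so for the second after the job is handed in, with the robot touching nothing.
It also fails if it takes over 131 s, if anything falls off the work surface, if the arm or the gripper's body presses on something with over 40 N, if the wrist force passes 120 N, or if a joint passes its speed limit or range.

## Working session

There is one attempt and no reset: what is moved stays moved. The work goes in short steps, Python scripts to look and compute and a tool call to move; the robot and the scene stay as the last step left them, time stands still between calls to the robot, and variables do not carry over. Pictures are saved under pics/ and viewed, and the job is handed in when it is done.

Besides the shell and the picture viewer there is one more tool, called after "Emit:" as name(argument=value, ...) on one line, values as JSON. move_arm: Moves the arm, as the interface text tells. Its arguments: {"type":"object","properties":{"increments":{"type":"array","items":{"type":"number"}}},"required":["increments"]}

```bash
mkdir -p pics; ls; cat > h.py <<'E'
import numpy as np,cv2
from rig import ctrl
def grab(n):
    f=ctrl.grab_frame(n); np.savez(f'{n}.npz',**{k:np.array(v) for k,v in f.items()}); return f
def load(n): return dict(np.load(f'{n}.npz'))
def w2c(f):
    R=cv2.Rodrigues(np.array(f['rvec'],float).reshape(3))[0]; return R,np.array(f['tvec'],float).reshape(3)
def ray(f,u,v,z):  # intersection with plane z
    R,t=w2c(f); d=R.T@np.linalg.inv(f['intrinsics'])@np.array([u,v,1.]); c=-R.T@t
    return c+d*(z-c[2])/d[2]
def proj(f,p):
    R,t=w2c(f); q=f['intrinsics']@(R@np.array(p,float)+t); return q[:2]/q[2]
def cloud(f):
    Z=f['range_z']; h,w=Z.shape; u,v=np.meshgrid(np.arange(w),np.arange(h)); R,t=w2c(f)
    P=np.stack([u,v,np.ones_like(u)],-1)@np.linalg.inv(f['intrinsics']).T*Z[...,None]
    W=(P-t)@R; W[Z==0]=np.nan; return W
E
python3 - <<'E'
from h import *
for n in ['scene','top','wrist']:
    f=grab(n); cv2.imwrite(f'pics/{n}0.png',f['image']); R,t=w2c(f); print(n,-R.T@t, f['intrinsics'].round(1).tolist())
s=ctrl.state(); print(s)
E
```

```text
pics
scene [1.16901426 0.14971097 0.73749996] [[351.5, 0.0, 260.1], [0.0, 351.5, 193.1], [0.0, 0.0, 1.0]]
top [ 0.41272593 -0.03342238  1.06709082] [[389.4, 0.0, 251.5], [0.0, 389.4, 192.8], [0.0, 0.0, 1.0]]
wrist [ 0.32857967 -0.47835695  0.37313909] [[266.8, 0.0, 258.0], [0.0, 266.8, 192.3], [0.0, 0.0, 1.0]]
{'clock': 0.15, 'joints': array([-1.24658412e+00,  3.13892627e-01,  4.52344361e-02,  1.30358078e+00,
       -4.31748180e-05,  1.43119056e+00]), 'joint_vel': array([-0.00011792, -0.00209684,  0.00498883, -0.00046181, -0.00027136,
       -0.00171607]), 'effort': array([ 1.68503893e-04, -4.81065273e+01,  2.98815858e+01,  1.39017034e-02,
       -2.99244830e-04,  4.00809625e-06]), 'ee_pos': array([ 0.25709581, -0.51391581,  0.24157461]), 'ee_rot': array([ 8.50695375e-01, -5.25658500e-01, -5.68685797e-04, -4.44261359e-04]), 'force': array([ 0.31629045,  0.15212978, -0.07672182]), 'wrist_torque': array([-0.01633269,  0.03383666, -0.0212116 ]), 'width': 0.08566459040116081}
```

View pics/scene0.png

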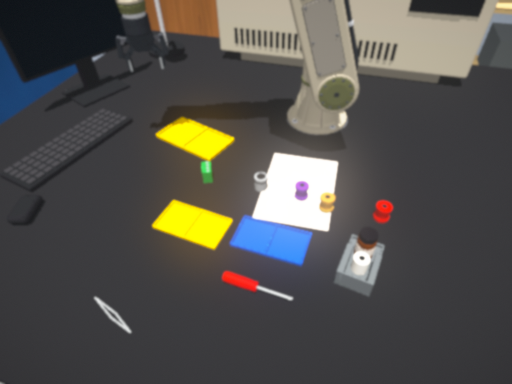

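View pics/top0.png

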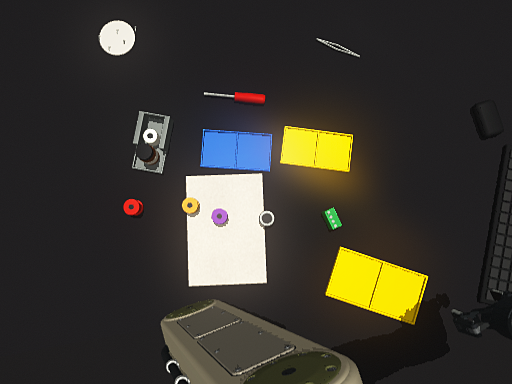

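View pics/wrist0.png

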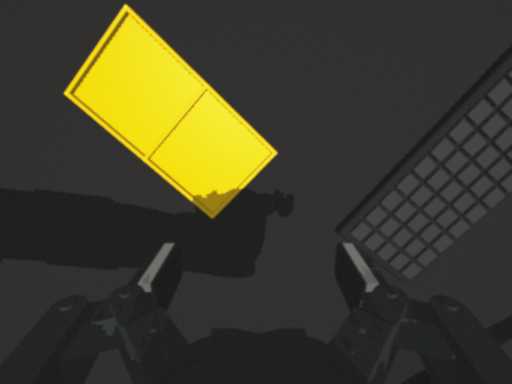

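```bash
python3 - <<'E'
from h import *
f=load('top'); im=f['image']
c=cv2.resize(im[85:245,100:360],None,fx=3,fy=3,interpolation=cv2.INTER_CUBIC); cv2.imwrite('pics/topc.png',c)
g=load('scene'); c=cv2.resize(g['image'][140:310,140:410],None,fx=2.9,fy=2.9,interpolation=cv2.INTER_CUBIC); cv2.imwrite('pics/scc.png',c)
W=cloud(f)
for (u,v) in [(190,205),(220,216),(132,207),(266,218),(333,217),(150,136),(146,153),(218,140),(300,140),(350,270),(230,250)]: print(u,v,W[v,u].round(4))
# tray outlines
hsv=cv2.cvtColor(im,cv2.COLOR_BGR2HSV)
for nm,lo,hi in [('blue',(100,120,60),(125,255,255)),('yel',(24,150,90),(34,255,255))]:
    m=cv2.inRange(hsv,lo,hi); n,l,st,ce=cv2.connectedComponentsWithStats(m)
    for i in range(1,n):
        if st[i,4]>700:
            ys,xs=np.where(l==i); pts=np.array([ray(f,x,y,0.01)[:2] for x,y in zip(xs,ys)],np.float32)
            print(nm,st[i],cv2.minAreaRect(pts*1000))
E
```

```text
190 205 [0.4601 0.1103 0.0483]
220 216 [0.4331 0.0313 0.0485]
132 207 [0.4517 0.2605 0.0491]
266 218 [ 0.4303 -0.0888  0.048 ]
333 217 [ 0.4366 -0.2651  0.0459]
150 136 [0.6403 0.2218 0.0487]
146 153 [0.5882 0.221  0.0847]
218 140 [0.6435 0.0453 0.0044]
300 140 [ 0.6489 -0.1818  0.0048]
350 270 [ 0.2955 -0.3207  0.006 ]
230 250 [0.3426 0.0048 0.0017]
blue [ 200  129   72   43 2653] ((616.1824340820312, -4.8193359375), (192.04888916015625, 106.3411865234375), 87.52851867675781)
yel [ 280  126   73   46 2535] ((625.5283203125, -226.85195922851562), (191.50083923339844, 105.39060974121094), 83.90342712402344)
yel [ 326  247  102   75 4406] ((256.77783203125, -391.47491455078125), (249.2654266357422, 136.0106201171875), 72.65557098388672)
```

View pics/topc.png

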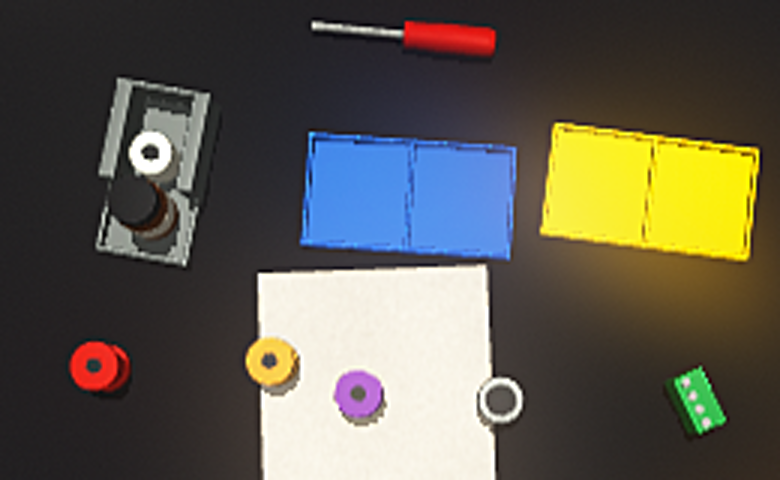

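View pics/scc.png

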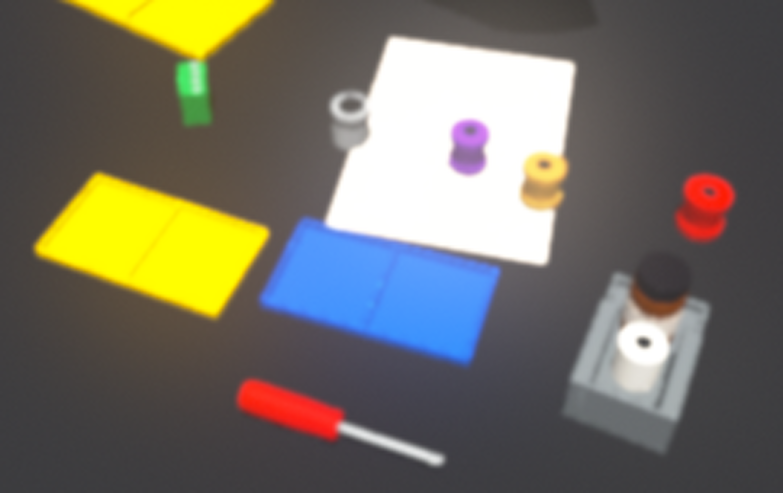

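```bash
python3 - <<'E'
from h import *
seeds={'brass':(.458,.110,.046,.028),'steel':(.43,-.09,.046,.028),'ceramic':(.638,.222,.048,.03),'jar':(.585,.222,.08,.03),'plug':(.433,-.265,.044,.035),'red':(.4517,.26,.046,.028)}
for n in ['top','scene']:
    f=load(n); W=cloud(f)
    for k,(x,y,z,r) in seeds.items():
        m=(np.hypot(W[...,0]-x,W[...,1]-y)<r)&(abs(W[...,2]-z)<.006)
        P=W[m]; 
        vs,us=np.where(m)
        if len(P)<5: print(n,k,len(P)); continue
        # back-project pixel footprint onto plane z
        h=np.median(P[:,2]); Q=np.array([ray(f,u,v,z if k!='ceramic' else .048)[:2] for u,v in zip(us,vs)],np.float32)
        (c,rad)=cv2.minEnclosingCircle(Q); print(n,k,len(P),'z',h.round(4),'mean',Q.mean(0).round(4),'circ',np.round(c,4),round(rad,4), cv2.minAreaRect(Q*1000) if k=='plug' else '')
    # caddy
    m=(abs(W[...,0]-.62)<.12)&(abs(W[...,1]-.222)<.09)&(W[...,2]>.008)&(W[...,2]<.058)
    hi=m&(W[...,2]>.042); 
    for nm,mm in [('caddy all',m)]:
        Q=W[mm][:,:2].astype(np.float32); print(n,nm,len(Q),cv2.minAreaRect(Q*1000))
E
```

```text
top brass 205 z 0.0472 mean [0.4613 0.1119] circ [0.4615 0.112 ] 0.0208 
top steel 179 z 0.047 mean [ 0.4316 -0.09  ] circ [ 0.4319 -0.0901] 0.02 
top ceramic 186 z 0.0488 mean [0.6415 0.2224] circ [0.6383 0.2228] 0.0301 
top jar 171 z 0.0841 mean [0.5931 0.2269] circ [0.593  0.2284] 0.0221 
top plug 218 z 0.0446 mean [ 0.4349 -0.2643] circ [ 0.4353 -0.2642] 0.0281 ((434.6112060546875, -263.9382019042969), (51.510414123535156, 28.564661026000977), 27.140289306640625)
top red 211 z 0.0467 mean [0.4535 0.2632] circ [0.4537 0.2633] 0.0217 
top caddy all 1171 ((628.999755859375, 227.18539428710938), (91.60247039794922, 150.6976318359375), 80.98072052001953)
scene brass 147 z 0.0442 mean [0.4651 0.1159] circ [0.465  0.1166] 0.0228 
scene steel 105 z 0.0442 mean [ 0.4361 -0.0851] circ [ 0.4363 -0.0853] 0.0217 
scene ceramic 245 z 0.0468 mean [0.6395 0.2225] circ [0.6354 0.2222] 0.0302 
scene jar 200 z 0.0825 mean [0.5926 0.2294] circ [0.5945 0.2301] 0.0243 
scene plug 112 z 0.042 mean [ 0.4399 -0.2588] circ [ 0.439  -0.2585] 0.031 ((439.8150329589844, -257.76727294921875), (57.82038879394531, 27.142688751220703), 23.970264434814453)
scene red 154 z 0.0446 mean [0.4574 0.2669] circ [0.4572 0.2676] 0.0231 
scene caddy all 1407 ((628.2698364257812, 227.59634399414062), (83.92809295654297, 152.4998779296875), 81.03225708007812)
```

```bash
cat > plan.py <<'E'
import sys,numpy as np
from rig import ctrl
def pose():
    s=ctrl.state(); x,y,z,w=s['ee_rot']; th=np.degrees(np.arctan2(2*(x*y+z*w),1-2*(y*y+z*z))); return s['ee_pos'],th,s
def plan(tx,ty,tz,tyaw,g,n=None,start=None):
    p,th,s=pose()
    if start is not None: p,th=np.array(start[:3]),start[3]
    d=np.array([tx,ty,tz])-p; dy=(tyaw-th+180)%360-180
    k=n or 1
    while True:
        rows=[];P=p.copy();a=th;ok=True
        for i in range(k):
            r=np.radians(a); D=(p+d*(i+1)/k-P)
            sh=np.array([D[0]*np.cos(r)+D[1]*np.sin(r), D[0]*np.sin(r)-D[1]*np.cos(r), -D[2]])/.03
            sh=np.round(sh,2); t=np.round(-(th+dy*(i+1)/k-a)/5,2)
            if (max(abs(sh))>1 or abs(t)>1 or np.linalg.norm(sh)>1.35): ok=False
            W=sh*.03; P=P+np.array([W[0]*np.cos(r)+W[1]*np.sin(r),W[0]*np.sin(r)-W[1]*np.cos(r),-W[2]]); a-=t*5
            rows.append([*sh,t,g])
        if ok: break
        k+=1
    for i in range(0,k,5): print(','.join(f'{v+0:g}' for r in rows[i:i+5] for v in r))
    print('end',P.round(4),round(a,1),'rows',k)
    return [*P,a]
if __name__=='__main__':
    p,th,s=pose(); print('now',p.round(4),round(th,2),'F',s['force'].round(1),'w',round(s['width'],4),'t',round(s['clock'],2),'j',np.round(s['joints'],2))
    st=None
    for a in sys.argv[1:]:
        v=[float(q) for q in a.split(',')]; st=plan(*v[:5],n=int(v[5]) if len(v)>5 else None,start=st)
E
python3 plan.py .432,-.09,.2,0,0.3
```

```text
now [ 0.2571 -0.5139  0.2416] -63.43 F [ 0.3  0.2 -0.1] w 0.0857 t 0.15 j [-1.25  0.31  0.05  1.3  -0.    1.43]
-0.63,-0.72,0.09,-0.79,0.3,-0.57,-0.76,0.08,-0.8,0.3,-0.52,-0.8,0.09,-0.79,0.3,-0.47,-0.84,0.09,-0.79,0.3,-0.4,-0.86,0.08,-0.79,0.3
-0.35,-0.89,0.09,-0.8,0.3,-0.28,-0.92,0.09,-0.79,0.3,-0.22,-0.93,0.08,-0.79,0.3,-0.16,-0.94,0.09,-0.8,0.3,-0.08,-0.95,0.09,-0.79,0.3
-0.03,-0.96,0.08,-0.79,0.3,0.05,-0.95,0.09,-0.79,0.3,0.11,-0.95,0.09,-0.8,0.3,0.17,-0.94,0.08,-0.79,0.3,0.24,-0.92,0.09,-0.79,0.3
0.3,-0.91,0.09,-0.8,0.3
end [ 0.4319 -0.09    0.1999] 0.0 rows 16
```

Candidates, in top image pixels:
- **Spools:** gold-brass (190,205), purple (220,216) and red (132,207). I choose the gold one.
- **Yellow trays:** (317,148) measures 192x105 mm and (377,285) measures 249x136 mm. I choose the first.
- **Steel and ceramic:** ring-topped steel cylinder (266,218); white ceramic (150,136) in the caddy behind the black-lidded jar (146,153).

The crop confirms the colours.

Emit:
move_arm(increments=[-0.63, -0.72, 0.09, -0.79, 0.3, -0.57, -0.76, 0.08, -0.8, 0.3, -0.52, -0.8, 0.09, -0.79, 0.3, -0.47, -0.84, 0.09, -0.79, 0.3, -0.4, -0.86, 0.08, -0.79, 0.3])

```text
clock: 0.57
ee_pos: [0.312, -0.3805, 0.2289]
ee_rot: [0.929, -0.37, -0.0, -0.0]
force: [0.9, -0.2, -0.6]
width: 0.0598
```

Emit:
move_arm(increments=[-0.35, -0.89, 0.09, -0.8, 0.3, -0.28, -0.92, 0.09, -0.79, 0.3, -0.22, -0.93, 0.08, -0.79, 0.3, -0.16, -0.94, 0.09, -0.8, 0.3, -0.08, -0.95, 0.09, -0.79, 0.3])

```text
clock: 0.98
ee_pos: [0.3667, -0.248, 0.216]
ee_rot: [0.979, -0.204, -0.0, -0.0]
force: [1.1, -0.2, -0.1]
width: 0.06
```

Emit:
move_arm(increments=[-0.03, -0.96, 0.08, -0.79, 0.3, 0.05, -0.95, 0.09, -0.79, 0.3, 0.11, -0.95, 0.09, -0.8, 0.3, 0.17, -0.94, 0.08, -0.79, 0.3, 0.24, -0.92, 0.09, -0.79, 0.3])

```text
clock: 1.4
ee_pos: [0.4213, -0.1155, 0.2031]
ee_rot: [0.999, -0.033, -0.0, 0.0]
force: [0.5, 0.1, 0.1]
width: 0.0597
```

Emit:
move_arm(increments=[0.3, -0.91, 0.09, -0.8, 0.3, 0, 0, 0, 0, 0.3, 0, 0, 0, 0, 0.3])

```text
clock: 1.65
ee_pos: [0.432, -0.0891, 0.2003]
ee_rot: [1.0, 0.002, -0.0, 0.0]
force: [0.2, -0.3, -0.1]
width: 0.0596
```

```bash
python3 plan.py; python3 - <<'E'
from h import *
f=grab('wrist'); cv2.imwrite('pics/w1.png',f['image']); np.savez('w1.npz',**f)
E
```

```text
now [ 0.432  -0.0891  0.2003] 0.19 F [ 0.2 -0.3 -0.1] w 0.0596 t 1.65 j [-0.39  0.07 -0.36  1.14 -0.    1.18]
```

View pics/w1.png

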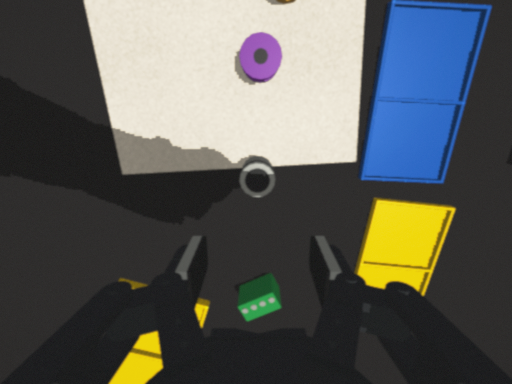

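```bash
python3 - <<'E'
from h import *
f=load('w1'); W=cloud(f); R,t=w2c(f); print('cam',-R.T@t)
print(W[165,257],ray(f,257,179.5,.046))
for k,x,y,z,r in [('steel',.432,-.09,.046,.026),('plug',.435,-.264,.044,.035)]:
    m=(np.hypot(W[...,0]-x,W[...,1]-y)<r)&(abs(W[...,2]-z)<.006); vs,us=np.where(m)
    Q=np.array([ray(f,u,v,z)[:2] for u,v in zip(us,vs)],np.float32); print(k,m.sum(),np.median(W[m][:,2]),Q.mean(0),cv2.minEnclosingCircle(Q),cv2.minAreaRect(Q*1000))
f=load('w1'); t=load('top')
hsv=cv2.cvtColor(f['image'],cv2.COLOR_BGR2HSV); m=cv2.inRange(hsv,(100,120,50),(125,255,255)); ys,xs=np.where(m)
Q=np.array([ray(f,x,y,.01)[:2] for x,y in zip(xs,ys)],np.float32); print(cv2.minAreaRect(Q*1000))
# two-ray triangulation steel top centre: top px(266.7,218.3)
def tri(obs):
    A=[];b=[]
    for g,u,v in obs:
        R,tt=w2c(g); c=-R.T@tt; d=R.T@np.linalg.inv(g['intrinsics'])@[u,v,1]; d/=np.linalg.norm(d); M=np.eye(3)-np.outer(d,d); A.append(M); b.append(M@c)
    return np.linalg.lstsq(np.vstack(A),np.hstack(b),rcond=None)[0]
print('tri',tri([(f,257,179.5),(t,266.5,218)]))
E
```

```text
cam [ 0.43150014 -0.00902819  0.33188442]
[ 0.43046834 -0.07174059  0.04604321] [ 0.43049696 -0.08815265  0.046     ]
steel 972 0.04626008164600055 [ 0.43094456 -0.08783496] ((0.4311366379261017, -0.08800268173217773), 0.020262783393263817) ((431.0263366699219, -87.97946166992188), (38.9481086730957, 39.10822296142578), 0.17625026404857635)
plug 782 0.04400089805841662 [ 0.4342354  -0.26097363] ((0.4343835711479187, -0.26087433099746704), 0.02975800633430481) ((433.93048095703125, -260.9423522949219), (53.09761047363281, 32.009986877441406), 26.639341354370117)
((614.22509765625, -4.1314849853515625), (193.15284729003906, 109.12909698486328), 87.4433364868164)
tri [ 0.43051537 -0.0907869   0.03650097]
```

```bash
python3 plan.py .4315,-.0885,.025,0,0.3
```

```text
now [ 0.4319 -0.09    0.2004] 0.08 F [-0.6 -0.6 -0.2] w 0.0599 t 1.7 j [-0.39  0.07 -0.36  1.14 -0.    1.18]
0,-0.01,0.97,0,0.3,0,-0.01,0.98,0.01,0.3,-0.01,-0.01,0.97,0,0.3,0,0,0.98,0,0.3,0,-0.01,0.97,0,0.3
0,-0.01,0.98,0.01,0.3
end [ 0.4316 -0.0885  0.0249] -0.0 rows 6
```

Emit:
move_arm(increments=[0, -0.05, 0.97, 0, 0.3, 0, 0, 0.97, 0, 0.3, 0, 0, 0.97, 0, 0.3, 0, 0, 0.97, 0, 0.3, 0, 0, 0.97, 0, 0.3])

```text
clock: 2.12
ee_pos: [0.4318, -0.0903, 0.0541]
ee_rot: [1.0, -0.001, 0.0, 0.0]
force: [0.2, -1.1, -0.3]
width: 0.06
```

Emit:
move_arm(increments=[0, 0, 0.5, 0, 0.3, 0, 0, 0.48, 0, 0.3, 0, 0, 0, 0, 1, 0, 0, 0, 0, 1, 0, 0, 0, 0, 1])

```text
clock: 2.53
ee_pos: [0.4323, -0.0898, 0.0263]
ee_rot: [1.0, -0.001, 0.0, 0.0]
force: [0.3, -0.2, -0.3]
width: 0.0386
```

Emit:
move_arm(increments=[0, 0, 0, 0, 1, 0, 0, 0, 0, 1])

```text
clock: 2.7
ee_pos: [0.4328, -0.0894, 0.0266]
ee_rot: [1.0, -0.0, 0.001, 0.0]
force: [-0.7, -0.1, -1.2]
width: 0.0385
```

```bash
python3 plan.py .433,-.0894,.115,0,1 .613,-.0515,.115,0,1 .613,-.0515,.035,0,1
```

```text
now [ 0.4328 -0.0894  0.0266] -0.0 F [-0.7 -0.1 -1.2] w 0.0385 t 2.7 j [-0.39  0.25 -0.62  0.69 -0.    1.19]
0,0,-0.98,0,1,0,0,-0.98,0,1,0.01,0,-0.99,0,1
end [ 0.4331 -0.0894  0.1151] -0.0 rows 3
1,-0.21,0,0,1,1,-0.21,0,0,1,1,-0.21,0,0,1,1,-0.21,0,0,1,1,-0.21,0,0,1
1,-0.22,0,0,1
end [ 0.6131 -0.0514  0.1151] -0.0 rows 6
0,0,0.89,0,1,0,0,0.89,0,1,0,0,0.89,0,1
end [ 0.6131 -0.0514  0.035 ] -0.0 rows 3
```

Emit:
move_arm(increments=[0, 0, -0.98, 0, 1, 0, 0, -0.98, 0, 1, 0, 0, -0.98, 0, 1, 1, -0.21, 0, 0, 1, 1, -0.21, 0, 0, 1])

```text
clock: 3.12
ee_pos: [0.4938, -0.0768, 0.1174]
ee_rot: [1.0, -0.001, 0.003, 0.001]
force: [-0.0, -1.2, -2.5]
width: 0.0381
```

Emit:
move_arm(increments=[1, -0.21, 0, 0, 1, 1, -0.21, 0, 0, 1, 1, -0.21, 0, 0, 1, 1, -0.21, 0, 0, 1, 0, 0, 0, 0, 1])

```text
clock: 3.53
ee_pos: [0.6179, -0.0503, 0.1142]
ee_rot: [1.0, 0.001, 0.003, 0.0]
force: [1.6, -0.0, -1.4]
width: 0.0382
```

Emit:
move_arm(increments=[0, 0, 0.8, 0, 1, 0, 0, 0.8, 0, 1, 0, 0, 0.8, 0, 1, 0, 0, 0, 0, 1])

```text
clock: 3.87
ee_pos: [0.6082, -0.0503, 0.0374]
ee_rot: [1.0, 0.0, -0.004, -0.001]
force: [-1.4, 0.1, -1.8]
width: 0.0381
```

```bash
python3 plan.py; python3 - <<'E'
from h import *
f=grab('wrist'); cv2.imwrite('pics/w2.png',f['image'])
E
```

```text
now [ 0.6082 -0.0503  0.0374] 0.03 F [-1.4  0.1 -1.8] w 0.0381 t 3.87 j [-0.21  0.52 -0.17  0.89 -0.    1.36]
```

View pics/w2.png

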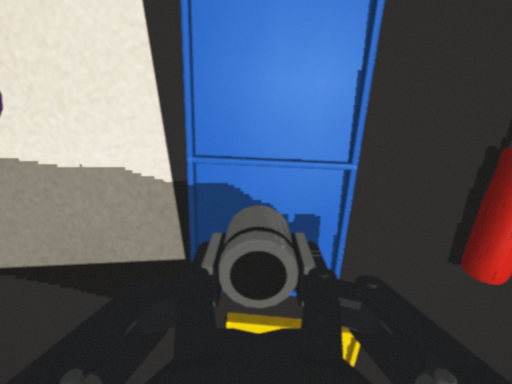

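Emit:
move_arm(increments=[0, 0, 0.1, 0, 1, 0, 0, 0.05, 0, 1, 0, 0, 0, 0, 1, 0, 0, 0, 0, 1])

```text
clock: 4.25
ee_pos: [0.613, -0.0513, 0.0389]
ee_rot: [1.0, 0.0, 0.001, 0.0]
force: [0.2, -0.3, -1.7]
width: 0.0385
```

Emit:
move_arm(increments=[0, 0, 0.12, 0, 1, 0, 0, 0.1, 0, 1, 0, 0, 0, 0, 1, 0, 0, 0, 0, 1])

```text
clock: 4.58
ee_pos: [0.6117, -0.051, 0.0305]
ee_rot: [1.0, 0.0, -0.0, -0.0]
force: [0.3, 0.6, -1.4]
width: 0.0384
```

Emit:
move_arm(increments=[0, 0, 0.08, 0, 1, 0, 0, 0, 0, 1, 0, 0, 0, 0, 1])

```text
clock: 4.83
ee_pos: [0.612, -0.0511, 0.0283]
ee_rot: [1.0, 0.0, -0.0, 0.0]
force: [-0.1, -1.2, -2.1]
width: 0.0383
```

Emit:
move_arm(increments=[0, 0, 0.05, 0, 1, 0, 0, 0, 0, 1, 0, 0, 0, 0, 1])

```text
clock: 5.08
ee_pos: [0.6121, -0.0511, 0.0282]
ee_rot: [1.0, 0.0, 0.0, 0.0]
force: [-3.5, 0.7, 7.4]
width: 0.0386
```

Emit:
move_arm(increments=[0, 0, 0, 0, 0.3, 0, 0, 0, 0, 0.3, 0, 0, 0, 0, 0.3, 0, 0, -0.5, 0, 0.3, 0, 0, -1, 0, 0.3])

```text
clock: 5.5
ee_pos: [0.609, -0.0504, 0.0683]
ee_rot: [1.0, 0.0, -0.004, -0.001]
force: [0.2, -0.3, 0.2]
width: 0.0599
```

```bash
python3 plan.py .612,-.051,.18,0,.3 .593,.13,.24,0,.1 
```

```text
now [ 0.609  -0.0504  0.0683] 0.02 F [ 0.2 -0.3  0.2] w 0.0599 t 5.5 j [-0.21  0.49 -0.13  0.96 -0.    1.36]
0.03,0,-0.93,0,0.3,0.02,0.01,-0.93,0,0.3,0.03,0,-0.93,0,0.3,0.02,0.01,-0.93,0,0.3
end [ 0.612  -0.051   0.1799] 0.0 rows 4
-0.09,-0.86,-0.29,0,0.1,-0.09,-0.86,-0.28,0,0.1,-0.09,-0.87,-0.29,0,0.1,-0.09,-0.86,-0.29,0,0.1,-0.09,-0.86,-0.28,0,0.1
-0.09,-0.86,-0.29,0,0.1,-0.09,-0.86,-0.28,0,0.1
end [0.593  0.1299 0.2399] 0.0 rows 7
```

Emit:
move_arm(increments=[0, 0, -0.95, 0, 0.3, 0, 0, -0.95, 0, 0.3, 0, 0, -0.95, 0, 0.3, 0, 0, -0.95, 0, 0.3, -0.1, -0.86, -0.3, 0, 0.1])

```text
clock: 5.92
ee_pos: [0.612, -0.0288, 0.1997]
ee_rot: [1.0, -0.002, 0.004, 0.002]
force: [1.4, 0.1, 0.2]
width: 0.0707
```

Emit:
move_arm(increments=[-0.1, -0.86, -0.3, 0, 0.1, -0.1, -0.86, -0.3, 0, 0.1, -0.1, -0.86, -0.3, 0, 0.1, -0.1, -0.86, -0.3, 0, 0.1, -0.1, -0.86, -0.3, 0, 0.1])

```text
clock: 6.33
ee_pos: [0.5938, 0.1049, 0.2402]
ee_rot: [1.0, 0.0, 0.0, 0.0]
force: [1.3, 0.2, 0.7]
width: 0.0769
```

Emit:
move_arm(increments=[-0.1, -0.86, -0.3, 0, 0.1, 0, 0, 0, 0, 0.1, 0, 0, 0, 0, 0.1, 0, 0, 0, 0, 0.1])

```text
clock: 6.67
ee_pos: [0.5909, 0.1294, 0.2485]
ee_rot: [1.0, 0.0, -0.0, 0.0]
force: [-0.2, -1.0, 0.3]
width: 0.077
```

```bash
python3 plan.py; python3 - <<'E'
from h import *
f=grab('wrist'); np.savez('w3.npz',**f); cv2.imwrite('pics/w3.png',f['image'])
E
```

```text
now [0.5909 0.1294 0.2485] 0.05 F [-0.2 -1.   0.3] w 0.077 t 6.67 j [ 0.08  0.37  0.14  1.34 -0.    1.65]
```

View pics/w3.png

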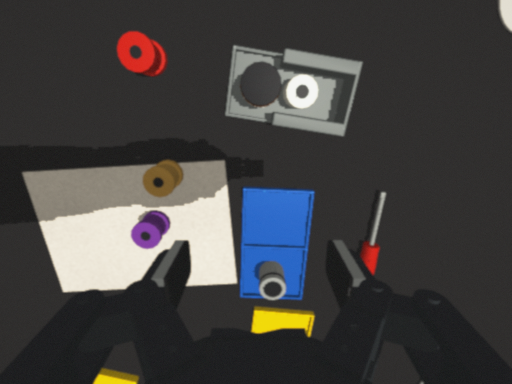

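```bash
python3 - <<'E'
from h import *
f=load('w3'); W=cloud(f); im=f['image']; hsv=cv2.cvtColor(im,cv2.COLOR_BGR2HSV)
def blob(name,mask,z,rect=False):
    vs,us=np.where(mask); Q=np.array([ray(f,u,v,z)[:2] for u,v in zip(us,vs)],np.float32)
    c,r=cv2.minEnclosingCircle(Q); print(name,len(Q),'zmed',np.median(W[mask][:,2]).round(4),'mean',Q.mean(0).round(4),'circ',np.round(c,4),round(r,4),cv2.minAreaRect(Q*1000) if rect else '')
near=lambda x,y,r:np.hypot(W[...,0]-x,W[...,1]-y)<r
blob('jar',near(.593,.228,.035)&(abs(W[...,2]-.084)<.006),.084)
blob('ceramic',near(.642,.225,.026)&(abs(W[...,2]-.048)<.005)&(im.min(-1)>130),.048)
blob('brass',near(.4615,.112,.03)&(abs(W[...,2]-.046)<.006),.046)
blob('red',near(.4535,.263,.03)&(abs(W[...,2]-.046)<.006),.046)
blob('steel',near(.612,-.051,.03)&(abs(W[...,2]-.049)<.006),.049)
h=(abs(W[...,2]-.05)<.004)&near(.64,.222,.1)&(im.max(-1)<150)&(im.max(-1)>60)
blob('cheeks',h,.05,True)
vs,us=np.where(h); 
a=(W[...,2]>.008)&(W[...,2]<.06)&near(.63,.227,.095); Q=W[a][:,:2].astype(np.float32); print('caddy',cv2.minAreaRect(Q*1000))
m=cv2.inRange(hsv,(100,120,40),(125,255,255)); ys,xs=np.where(m); Q=np.array([ray(f,x,y,.01)[:2] for x,y in zip(xs,ys)],np.float32); print('blue',cv2.minAreaRect(Q*1000))
c=cv2.resize(im[30:150,200:380],None,fx=4,fy=4,interpolation=cv2.INTER_CUBIC); cv2.imwrite('pics/w3c.png',c)
for uv in [(284,50),(362,62),(274,127),(344,135)]: print(uv,ray(f,*uv,.05).round(4))
for uv in [(232,46),(225,114)]: print(uv,ray(f,*uv,.014).round(4))
E
```

```text
jar 1425 zmed 0.0841 mean [0.5936 0.23  ] circ [0.5937 0.2297] 0.0213 
ceramic 750 zmed 0.048 mean [0.6418 0.2241] circ [0.6418 0.2238] 0.019 
brass 812 zmed 0.046 mean [0.462  0.1146] circ [0.4617 0.1147] 0.022 
red 1243 zmed 0.046 mean [0.4544 0.2654] circ [0.4542 0.2647] 0.022 
steel 511 zmed 0.0491 mean [ 0.6125 -0.0478] circ [ 0.6125 -0.0476] 0.0218 
cheeks 1033 zmed 0.0495 mean [0.6634 0.2212] circ [0.645  0.2229] 0.0701 ((639.8770751953125, 223.6276092529297), (83.49530792236328, 124.8270263671875), 81.00963592529297)
caddy ((627.8159790039062, 225.69564819335938), (84.16049194335938, 149.83604431152344), 81.05103302001953)
blue ((615.9314575195312, -2.8313217163085938), (196.4300079345703, 107.04838562011719), 87.36143493652344)
(284, 50) [0.6194 0.2668 0.05  ]
(362, 62) [0.7073 0.2548 0.05  ]
(274, 127) [0.6099 0.1837 0.05  ]
(344, 135) [0.6952 0.1742 0.05  ]
(232, 46) [0.5588 0.2774 0.014 ]
(225, 114) [0.5471 0.1975 0.014 ]
```

View pics/w3c.png

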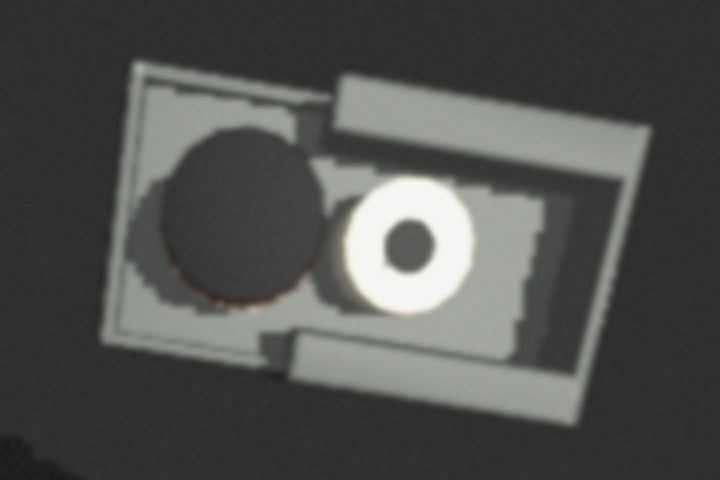

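```bash
python3 plan.py .594,.229,.16,81,.1 
```

```text
now [0.5909 0.1289 0.2483] -0.0 F [-0.3 -0.2  0.9] w 0.0768 t 6.72 j [ 0.08  0.37  0.14  1.34 -0.    1.65]
0.01,-0.2,0.17,-0.95,0.1,0.02,-0.19,0.18,-0.96,0.1,0.04,-0.19,0.17,-0.95,0.1,0.05,-0.19,0.17,-0.95,0.1,0.07,-0.19,0.18,-0.95,0.1
0.09,-0.17,0.17,-0.96,0.1,0.1,-0.17,0.17,-0.95,0.1,0.11,-0.16,0.17,-0.95,0.1,0.12,-0.16,0.18,-0.96,0.1,0.14,-0.13,0.17,-0.95,0.1
0.15,-0.13,0.17,-0.95,0.1,0.16,-0.12,0.18,-0.96,0.1,0.17,-0.1,0.17,-0.95,0.1,0.17,-0.08,0.17,-0.95,0.1,0.19,-0.08,0.18,-0.95,0.1
0.19,-0.05,0.17,-0.96,0.1,0.19,-0.04,0.17,-0.95,0.1
end [0.5942 0.229  0.1601] 81.0 rows 17
```

Emit:
move_arm(increments=[0.01, -0.2, 0.17, -0.95, 0.1, 0.02, -0.19, 0.18, -0.96, 0.1, 0.04, -0.19, 0.17, -0.95, 0.1, 0.05, -0.19, 0.17, -0.95, 0.1, 0.07, -0.19, 0.18, -0.95, 0.1])

```text
clock: 7.13
ee_pos: [0.5919, 0.1578, 0.2218]
ee_rot: [0.978, 0.207, -0.001, 0.0]
force: [-0.0, 0.3, -0.3]
width: 0.0767
```

Emit:
move_arm(increments=[0.09, -0.17, 0.17, -0.96, 0.1, 0.1, -0.17, 0.17, -0.95, 0.1, 0.11, -0.16, 0.17, -0.95, 0.1, 0.12, -0.16, 0.18, -0.96, 0.1, 0.14, -0.13, 0.17, -0.95, 0.1])

```text
clock: 7.55
ee_pos: [0.5928, 0.187, 0.1959]
ee_rot: [0.914, 0.405, -0.001, -0.0]
force: [-0.1, 0.6, 1.0]
width: 0.0767
```

Emit:
move_arm(increments=[0.15, -0.13, 0.17, -0.95, 0.1, 0.16, -0.12, 0.18, -0.96, 0.1, 0.17, -0.1, 0.17, -0.95, 0.1, 0.17, -0.08, 0.17, -0.95, 0.1, 0.19, -0.08, 0.18, -0.95, 0.1])

```text
clock: 7.97
ee_pos: [0.5938, 0.2166, 0.1699]
ee_rot: [0.811, 0.585, -0.001, -0.0]
force: [0.3, 0.1, 0.7]
width: 0.0773
```

Emit:
move_arm(increments=[0.19, -0.05, 0.17, -0.96, 0.1, 0.19, -0.04, 0.17, -0.95, 0.1, 0, 0, 0, 0, 0.1, 0, 0, 0, 0, 0.1])

```text
clock: 8.3
ee_pos: [0.594, 0.2285, 0.1598]
ee_rot: [0.761, 0.648, -0.001, -0.0]
force: [-1.2, -0.0, 0.5]
width: 0.0766
```

```bash
python3 - <<'E'
from h import *
f=grab('wrist'); np.savez('w4.npz',**f); cv2.imwrite('pics/w4.png',f['image'])
W=cloud(f)
def blob(name,mask,z):
    vs,us=np.where(mask); Q=np.array([ray(f,u,v,z)[:2] for u,v in zip(us,vs)],np.float32)
    c,r=cv2.minEnclosingCircle(Q); print(name,len(Q),'zmed',np.median(W[mask][:,2]).round(4),'mean',Q.mean(0).round(4),'circ',np.round(c,4),round(r,4))
near=lambda x,y,r:np.hypot(W[...,0]-x,W[...,1]-y)<r
blob('jar',near(.593,.228,.035)&(abs(W[...,2]-.084)<.006),.084)
E
python3 plan.py .594,.229,.04,81,.1
```

```text
jar 1964 zmed 0.084 mean [0.5918 0.2304] circ [0.5922 0.2307] 0.022
now [0.5942 0.2286 0.1603] 80.83 F [ 0.4 -0.6  0.8] w 0.0768 t 8.35 j [ 0.24  0.47  0.07  1.18 -0.    0.4 ]
0,0,0.8,-0.01,0.1,0,0,0.8,0,0.1,0.01,-0.01,0.81,-0.01,0.1,0,0,0.8,-0.01,0.1,0,0,0.8,0,0.1
end [0.594  0.2289 0.04  ] 81.0 rows 5
```

View pics/w4.png

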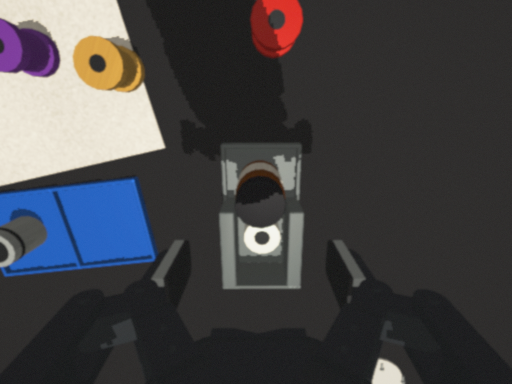

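Emit:
move_arm(increments=[0.04, 0, 0.8, 0, 0.1, 0, 0, 0.8, 0, 0.1, 0, 0, 0.8, 0, 0.1, 0, 0, 0.8, 0, 0.1, 0, 0, 0.8, 0, 0.1])

```text
clock: 8.77
ee_pos: [0.5949, 0.23, 0.0402]
ee_rot: [0.761, 0.648, 0.0, 0.0]
force: [0.3, 0.0, -1.0]
width: 0.0769
```

Emit:
move_arm(increments=[0, 0, 0, 0, 0.1, 0, 0, 0, 0, 1, 0, 0, 0, 0, 1, 0, 0, 0, 0, 1, 0, 0, 0, 0, 1])

```text
clock: 9.18
ee_pos: [0.5962, 0.2311, 0.0432]
ee_rot: [0.76, 0.649, 0.002, 0.001]
force: [0.6, -1.0, 2.7]
width: 0.0446
```

Emit:
move_arm(increments=[0, 0, 0, 0, 1, 0, 0, 0, 0, 1, 0, 0, -0.2, 0, 1, 0, 0, -0.5, 0, 1, 0, 0, -0.8, 0, 1])

```text
clock: 9.6
ee_pos: [0.5921, 0.2304, 0.0839]
ee_rot: [0.76, 0.65, -0.002, -0.001]
force: [0.1, -0.5, -1.8]
width: 0.0446
```

```bash
python3 plan.py .594,.229,.155,81,1 .575,.36,.155,81,1 .575,.36,.06,81,1
```

```text
now [0.5921 0.2304 0.0839] 81.02 F [ 0.1 -0.5 -1.8] w 0.0446 t 9.6 j [ 0.24  0.52 -0.04  1.02 -0.    0.4 ]
-0.01,0.02,-0.79,0,1,-0.01,0.03,-0.79,0,1,-0.02,0.02,-0.79,0,1
end [0.594  0.2289 0.155 ] 81.0 rows 3
0.84,-0.26,0,0,1,0.85,-0.26,0,0,1,0.84,-0.26,0,0,1,0.85,-0.27,0,0,1,0.84,-0.26,0,0,1
end [0.5749 0.36   0.155 ] 81.0 rows 5
0,0,0.79,0,1,0,0,0.79,0,1,0,0,0.8,0,1,0,0,0.79,0,1
end [0.5749 0.36   0.0599] 81.0 rows 4
```

Emit:
move_arm(increments=[0, 0, -0.8, 0, 1, 0, 0, -0.8, 0, 1, 0.84, -0.26, 0, 0, 1, 0.84, -0.26, 0, 0, 1, 0.84, -0.26, 0, 0, 1])

```text
clock: 10.02
ee_pos: [0.5833, 0.3097, 0.1351]
ee_rot: [0.761, 0.649, 0.001, 0.0]
force: [0.4, 0.1, -2.3]
width: 0.0447
```

Emit:
move_arm(increments=[0.84, -0.26, 0, 0, 1, 0.84, -0.26, 0.3, 0, 1, 0, 0, 0.8, 0, 1, 0, 0, 0.8, 0, 1, 0, 0, 0.6, 0, 1])

```text
clock: 10.43
ee_pos: [0.5743, 0.362, 0.0572]
ee_rot: [0.76, 0.65, -0.001, -0.0]
force: [-0.9, -0.7, -1.3]
width: 0.0449
```

Emit:
move_arm(increments=[0, 0, 0.2, 0, 1, 0, 0, 0, 0, 1, 0, 0, 0, 0, 1])

```text
clock: 10.68
ee_pos: [0.5756, 0.3614, 0.0532]
ee_rot: [0.76, 0.65, -0.0, 0.0]
force: [0.8, -0.4, -1.1]
width: 0.0448
```

Now 14 mm down to contact (expected TCP z about 0.037).

Emit:
move_arm(increments=[0, 0, 0.25, 0, 1, 0, 0, 0.2, 0, 1, 0, 0, 0.05, 0, 1, 0, 0, 0, 0, 1])

```text
clock: 11.02
ee_pos: [0.5765, 0.3617, 0.0392]
ee_rot: [0.76, 0.649, 0.001, 0.0]
force: [-1.0, 0.2, 3.4]
width: 0.0447
```

Emit:
move_arm(increments=[0, 0, 0.05, 0, 1, 0, 0, 0, 0, 1, 0, 0, 0, 0, 1])

```text
clock: 11.27
ee_pos: [0.5766, 0.3617, 0.0391]
ee_rot: [0.76, 0.65, 0.002, 0.001]
force: [-2.6, -2.1, 11.3]
width: 0.0442
```

Emit:
move_arm(increments=[0, 0, -0.03, 0, 0.3, 0, 0, 0, 0, 0.2, 0, 0, 0, 0, 0.2, 0, 0, -0.6, 0, 0.2, 0, 0, -1, 0, 0.2])

```text
clock: 11.68
ee_pos: [0.5727, 0.36, 0.081]
ee_rot: [0.76, 0.65, -0.004, -0.001]
force: [0.2, -0.1, 0.0]
width: 0.068
```

Emit:
move_arm(increments=[0, 0, -1, 0, 0.3, 0, 0, -1, 0, 0.3, 0, 0, 0, 0, 0.3])

```text
clock: 11.93
ee_pos: [0.5786, 0.3629, 0.1521]
ee_rot: [0.76, 0.65, 0.005, 0.001]
force: [1.7, 0.0, 0.9]
width: 0.0596
```

```bash
python3 plan.py .641,.2235,.16,-9,.3
```

```text
now [0.5786 0.3629 0.1521] 81.03 F [1.7 0.  0.9] w 0.0596 t 11.93 j [ 0.44  0.55  0.19  1.2  -0.    0.6 ]
-0.22,0.15,-0.01,0.95,0.3,-0.22,0.16,-0.02,0.95,0.3,-0.19,0.18,-0.01,0.94,0.3,-0.19,0.2,-0.02,0.95,0.3,-0.16,0.21,-0.01,0.95,0.3
-0.15,0.22,-0.01,0.95,0.3,-0.12,0.24,-0.02,0.94,0.3,-0.11,0.24,-0.01,0.95,0.3,-0.09,0.26,-0.02,0.95,0.3,-0.07,0.26,-0.01,0.95,0.3
-0.04,0.26,-0.01,0.94,0.3,-0.02,0.27,-0.02,0.95,0.3,0,0.27,-0.01,0.95,0.3,0.02,0.26,-0.02,0.95,0.3,0.04,0.27,-0.01,0.94,0.3
0.07,0.26,-0.01,0.95,0.3,0.08,0.25,-0.02,0.95,0.3,0.11,0.25,-0.01,0.95,0.3,0.13,0.23,-0.01,0.95,0.3
end [0.641  0.2236 0.1599] -9.0 rows 19
```

Emit:
move_arm(increments=[-0.22, 0.15, -0.01, 0.95, 0.3, -0.22, 0.16, -0.02, 0.95, 0.3, -0.19, 0.18, -0.01, 0.95, 0.3, -0.19, 0.2, -0.02, 0.95, 0.3, -0.16, 0.21, -0.01, 0.95, 0.3])

```text
clock: 12.35
ee_pos: [0.592, 0.3243, 0.1466]
ee_rot: [0.879, 0.477, -0.0, 0.0]
force: [0.4, -0.4, -0.0]
width: 0.0596
```

Emit:
move_arm(increments=[-0.15, 0.22, -0.01, 0.95, 0.3, -0.12, 0.24, -0.02, 0.95, 0.3, -0.11, 0.24, -0.01, 0.95, 0.3, -0.09, 0.26, -0.02, 0.95, 0.3, -0.07, 0.26, -0.01, 0.95, 0.3])

```text
clock: 12.77
ee_pos: [0.6083, 0.2874, 0.1487]
ee_rot: [0.958, 0.286, -0.0, 0.0]
force: [-0.2, -0.8, 0.1]
width: 0.0602
```

Emit:
move_arm(increments=[-0.04, 0.26, -0.01, 0.95, 0.3, -0.02, 0.27, -0.02, 0.95, 0.3, 0, 0.27, -0.01, 0.95, 0.3, 0.02, 0.26, -0.02, 0.95, 0.3, 0.04, 0.27, -0.01, 0.95, 0.3])

```text
clock: 13.18
ee_pos: [0.6246, 0.2508, 0.1508]
ee_rot: [0.997, 0.083, -0.0, 0.0]
force: [0.2, -1.0, 0.2]
width: 0.0601
```

Emit:
move_arm(increments=[0.07, 0.26, -0.01, 0.95, 0.3, 0.08, 0.25, -0.02, 0.95, 0.3, 0.11, 0.25, -0.01, 0.9, 0.3, 0.13, 0.23, -0.01, 0.9, 0.3, 0, 0, 0, 0, 0.3])

```text
clock: 13.6
ee_pos: [0.6382, 0.2206, 0.1523]
ee_rot: [0.997, -0.078, -0.0, 0.0]
force: [-0.6, -0.2, -0.6]
width: 0.0597
```

Emit:
move_arm(increments=[0, 0, 0, 0, 0.3, 0, 0, 0, 0, 0.3])

```text
clock: 13.77
ee_pos: [0.6374, 0.2222, 0.1525]
ee_rot: [0.997, -0.075, -0.0, -0.0]
force: [0.4, -0.4, 0.1]
width: 0.0596
```

```bash
python3 - <<'E'
from h import *
f=grab('wrist'); np.savez('w5.npz',**f); cv2.imwrite('pics/w5.png',f['image'])
g=grab('top'); 
for n,f in [('w',f),('t',g)]:
    W=cloud(f); im=f['image']
    m=(np.hypot(W[...,0]-.642,W[...,1]-.224)<.026)&(abs(W[...,2]-.048)<.005)&(im.min(-1)>110)
    vs,us=np.where(m); 
    if len(us): 
        Q=np.array([ray(f,u,v,.048)[:2] for u,v in zip(us,vs)],np.float32); print(n,len(us),cv2.minEnclosingCircle(Q),np.median(W[m][:,2]))
E
python3 plan.py .641,.2235,.06,-9,.3
```

```text
w 1044 ((0.6423346400260925, 0.22501851618289948), 0.019267015159130096) 0.04794981189749906
t 120 ((0.6424139738082886, 0.22229474782943726), 0.018738705664873123) 0.04845647178863405
now [0.6374 0.2225 0.1527] -8.63 F [-0.9  0.2  0.1] w 0.0597 t 13.87 j [0.22 0.54 0.18 1.21 0.   1.94]
0.03,-0.01,0.77,0.02,0.3,0.03,-0.02,0.77,0.02,0.3,0.03,-0.01,0.78,0.02,0.3,0.02,-0.01,0.77,0.01,0.3
end [0.6408 0.2234 0.06  ] -9.0 rows 4
```

View pics/w5.png

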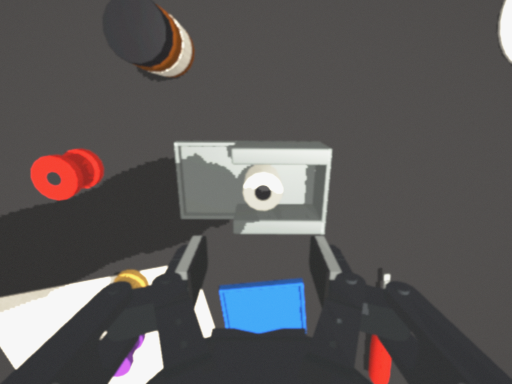

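Emit:
move_arm(increments=[0.15, -0.06, 0.8, 0.06, 0.3, 0, 0, 0.8, 0, 0.3, 0, 0, 0.8, 0, 0.3, 0, 0, 0.6, 0, 0.3, 0, 0, 0.4, 0, 0.3])

```text
clock: 14.28
ee_pos: [0.6408, 0.2233, 0.0484]
ee_rot: [0.997, -0.078, -0.001, 0.0]
force: [0.7, 0.1, -0.6]
width: 0.0596
```

Emit:
move_arm(increments=[0, 0, 0.4, 0, 0.3, 0, 0, 0.4, 0, 0.3, 0, 0, 0, 0, 0.3])

```text
clock: 14.53
ee_pos: [0.6411, 0.2229, 0.0245]
ee_rot: [0.997, -0.078, -0.001, 0.0]
force: [-0.6, -0.6, -0.5]
width: 0.0597
```

Emit:
move_arm(increments=[0, 0, -0.1, 0, 0.3, 0, 0, 0, 0, 1, 0, 0, 0, 0, 1, 0, 0, 0, 0, 1, 0, 0, 0, 0, 1])

```text
clock: 14.95
ee_pos: [0.6439, 0.2234, 0.032]
ee_rot: [0.997, -0.079, 0.002, -0.001]
force: [0.5, 0.4, 6.4]
width: 0.0362
```

Emit:
move_arm(increments=[0, 0, 0, 0, 1, 0, 0, -0.2, 0, 1, 0, 0, -0.5, 0, 1, 0, 0, -0.8, 0, 1, 0, 0, -0.9, 0, 1])

```text
clock: 15.37
ee_pos: [0.6408, 0.2226, 0.101]
ee_rot: [0.997, -0.079, -0.002, 0.001]
force: [0.1, 0.1, -1.3]
width: 0.0363
```

```bash
python3 plan.py .641,.223,.145,-9,1 .617,.0425,.135,-9,1 .617,.0425,.045,-9,1
```

```text
now [0.6408 0.2226 0.101 ] -9.03 F [ 0.1  0.1 -1.3] w 0.0363 t 15.37 j [ 0.22  0.58  0.11  1.11 -0.    1.94]
0,-0.01,-0.73,0,1,0.01,0,-0.74,-0.01,1
end [0.6411 0.2229 0.1451] -9.0 rows 2
0.02,0.87,0.05,0,1,0.02,0.86,0.05,0,1,0.02,0.87,0.04,0,1,0.02,0.87,0.05,0,1,0.02,0.86,0.05,0,1
0.02,0.87,0.05,0,1,0.03,0.86,0.05,0,1
end [0.6172 0.0426 0.1349] -9.0 rows 7
0,0,1,0,1,0,0,1,0,1,0,0,1,0,1
end [0.6172 0.0426 0.0449] -9.0 rows 3
```

Emit:
move_arm(increments=[0, 0, -0.7, 0, 1, 0, 0.7, -0.3, 0, 1, 0.02, 0.87, 0, 0, 1, 0.02, 0.87, 0, 0, 1, 0.02, 0.87, 0, 0, 1])

```text
clock: 15.78
ee_pos: [0.6282, 0.124, 0.1324]
ee_rot: [0.997, -0.078, 0.0, 0.0]
force: [-0.6, 0.3, -1.6]
width: 0.0362
```

Emit:
move_arm(increments=[0.02, 0.87, 0, 0, 1, 0.02, 0.87, 0, 0, 1, 0.02, 0.87, 0.3, 0, 1, 0, 0.1, 0.8, 0, 1, 0, 0, 0.8, 0, 1])

```text
clock: 16.2
ee_pos: [0.6185, 0.0418, 0.076]
ee_rot: [0.997, -0.08, 0.002, 0.0]
force: [0.5, 0.2, -1.4]
width: 0.0362
```

Emit:
move_arm(increments=[0, 0, 0, 0, 1, 0, 0, 0, 0, 1, 0, 0, 0, 0, 1])

```text
clock: 16.45
ee_pos: [0.618, 0.0444, 0.0759]
ee_rot: [0.997, -0.078, 0.0, 0.0]
force: [-0.2, 0.2, -0.6]
width: 0.0361
```

```bash
python3 plan.py .617,.0425,.04,-9,1
```

```text
now [0.618  0.0444 0.0759] -9.0 F [-0.2  0.2 -0.6] w 0.0361 t 16.45 j [-0.06  0.49 -0.11  0.97 -0.    1.67]
-0.01,0.03,0.6,0,1,-0.01,0.04,0.6,0,1
end [0.6171 0.0424 0.0399] -9.0 rows 2
```

Emit:
move_arm(increments=[0, 0.06, 0.6, 0, 1, 0, 0, 0.6, 0, 1, 0, 0, 0.1, 0, 1, 0, 0, 0, 0, 1, 0, 0, 0, 0, 1])

```text
clock: 16.87
ee_pos: [0.6181, 0.0427, 0.0373]
ee_rot: [0.997, -0.078, 0.001, 0.0]
force: [-0.6, 0.1, -0.8]
width: 0.036
```

Emit:
move_arm(increments=[0, 0, 0.07, 0, 1, 0, 0, 0.07, 0, 1, 0, 0, 0, 0, 1, 0, 0, 0, 0, 1])

```text
clock: 17.2
ee_pos: [0.6175, 0.0424, 0.0321]
ee_rot: [0.997, -0.079, 0.0, 0.0]
force: [-0.5, 0.2, -0.7]
width: 0.0364
```

Emit:
move_arm(increments=[0, 0, 0.05, 0, 1, 0, 0, 0, 0, 1, 0, 0, 0, 0, 1])

```text
clock: 17.45
ee_pos: [0.6177, 0.0423, 0.031]
ee_rot: [0.997, -0.079, 0.001, 0.0]
force: [-1.8, 1.3, 4.6]
width: 0.036
```

Emit:
move_arm(increments=[0, 0, 0.04, 0, 1, 0, 0, 0, 0, 1, 0, 0, 0, 0, 1])

```text
clock: 17.7
ee_pos: [0.6177, 0.0423, 0.0309]
ee_rot: [0.997, -0.079, 0.001, 0.0]
force: [-3.6, 0.2, 13.2]
width: 0.0364
```

Emit:
move_arm(increments=[0, 0, -0.06, 0, 0.3, 0, 0, 0, 0, 0.3, 0, 0, 0, 0, 0.3, 0, 0, -0.6, 0, 0.3, 0, 0, -1, 0, 0.3])

```text
clock: 18.12
ee_pos: [0.6142, 0.0425, 0.0751]
ee_rot: [0.997, -0.079, -0.004, 0.0]
force: [-0.0, 1.0, -0.6]
width: 0.0598
```

Emit:
move_arm(increments=[0, 0, -1, 0, 0.2, 0, 0, -1, 0, 0.2, 0, 0, 0, 0, 0.2])

```text
clock: 18.37
ee_pos: [0.6209, 0.0422, 0.1451]
ee_rot: [0.997, -0.079, 0.005, -0.0]
force: [0.9, -0.7, 0.3]
width: 0.0683
```

```bash
python3 plan.py .576,.3615,.18,81,.1; python3 - <<'E'
from h import *
f=grab('wrist'); cv2.imwrite('pics/w6.png',f['image'])
g=grab('top'); cv2.imwrite('pics/t6.png',g['image'])
W=cloud(g); m=(np.hypot(W[...,0]-.576,W[...,1]-.3615)<.035)&(abs(W[...,2]-.08)<.006); vs,us=np.where(m)
print(len(us),cv2.minEnclosingCircle(np.array([ray(g,u,v,.08)[:2] for u,v in zip(us,vs)],np.float32)))
E
```

```text
now [0.6209 0.0422 0.1451] -9.02 F [ 0.9 -0.7  0.3] w 0.0683 t 18.37 j [-0.06  0.44 -0.01  1.11 -0.    1.67]
-0.17,-0.57,-0.06,-1,0.1,-0.13,-0.59,-0.07,-1,0.1,-0.07,-0.59,-0.06,-1,0.1,-0.02,-0.6,-0.07,-1,0.1,0.03,-0.59,-0.06,-1,0.1
0.08,-0.59,-0.07,-1,0.1,0.13,-0.59,-0.06,-1,0.1,0.19,-0.56,-0.07,-1,0.1,0.23,-0.55,-0.06,-1,0.1,0.28,-0.53,-0.07,-1,0.1
0.33,-0.5,-0.06,-1,0.1,0.36,-0.47,-0.07,-1,0.1,0.41,-0.44,-0.06,-1,0.1,0.44,-0.4,-0.07,-1,0.1,0.48,-0.36,-0.06,-1,0.1
0.51,-0.31,-0.07,-1,0.1,0.53,-0.28,-0.06,-1,0.1,0.55,-0.22,-0.06,-1,0.1
end [0.576  0.3614 0.1799] 81.0 rows 18
232 ((0.5744884610176086, 0.35957878828048706), 0.022104497998952866)
```

View pics/w6.png

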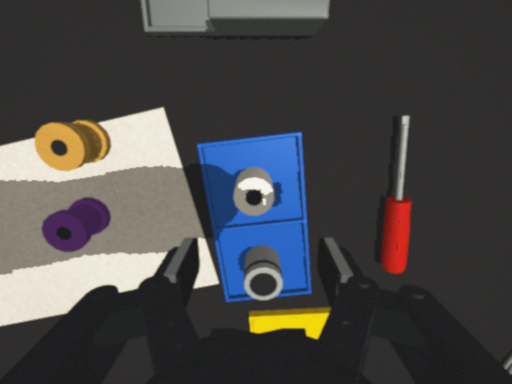

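The ceramic (254,192) and the steel cylinder (262,278) both stand upright, one in each blue compartment. Next I go back for the jar.

Emit:
move_arm(increments=[-0.17, -0.57, -0.06, -1, 0.1, -0.13, -0.59, -0.07, -1, 0.1, -0.07, -0.59, -0.06, -1, 0.1, -0.02, -0.6, -0.07, -1, 0.1, 0.03, -0.59, -0.06, -1, 0.1])

```text
clock: 18.88
ee_pos: [0.6037, 0.1316, 0.1462]
ee_rot: [0.99, 0.141, -0.002, -0.0]
force: [-0.1, 0.2, 0.5]
width: 0.0768
```

Emit:
move_arm(increments=[0.08, -0.59, -0.07, -1, 0.1, 0.13, -0.59, -0.06, -1, 0.1, 0.19, -0.56, -0.07, -1, 0.1, 0.23, -0.55, -0.06, -1, 0.1, 0.28, -0.53, -0.07, -1, 0.1])

```text
clock: 19.3
ee_pos: [0.5911, 0.2203, 0.156]
ee_rot: [0.936, 0.352, -0.002, -0.0]
force: [-0.2, 0.8, -0.1]
width: 0.0769
```

Emit:
move_arm(increments=[0.33, -0.5, -0.06, -1, 0.1, 0.36, -0.47, -0.07, -1, 0.1, 0.41, -0.44, -0.06, -1, 0.1, 0.44, -0.4, -0.07, -1, 0.1, 0.48, -0.36, -0.06, -1, 0.1])

```text
clock: 19.72
ee_pos: [0.5787, 0.3089, 0.1656]
ee_rot: [0.838, 0.546, -0.002, -0.0]
force: [0.2, 0.3, 0.2]
width: 0.0768
```

Emit:
move_arm(increments=[0.51, -0.31, -0.07, -1, 0.1, 0.53, -0.28, -0.06, -1, 0.1, 0.55, -0.22, -0.06, -1, 0.1, 0, 0, 0, 0, 0.1, 0, 0, 0, 0, 0.1])

```text
clock: 20.13
ee_pos: [0.5714, 0.3619, 0.1714]
ee_rot: [0.76, 0.649, -0.002, -0.0]
force: [0.5, -0.9, -0.6]
width: 0.0768
```

```bash
python3 plan.py .575,.361,.042,81,.1
```

```text
now [0.5714 0.3619 0.1714] 80.99 F [ 0.5 -0.9 -0.6] w 0.0768 t 20.13 j [ 0.45  0.54  0.22  1.25 -0.    0.6 ]
0,0.02,0.86,0,0.1,0,0.03,0.87,0,0.1,-0.01,0.02,0.86,0,0.1,0,0.03,0.86,0,0.1,0,0.02,0.86,0,0.1
end [0.5749 0.3611 0.0421] 81.0 rows 5
```

Emit:
move_arm(increments=[0, 0.13, 0.86, 0, 0.1, 0, 0, 0.86, 0, 0.1, 0, 0, 0.86, 0, 0.1, 0, 0, 0.86, 0, 0.1, 0, 0, 0.86, 0, 0.1])

```text
clock: 20.55
ee_pos: [0.5758, 0.3592, 0.0423]
ee_rot: [0.762, 0.648, -0.001, 0.0]
force: [-0.2, 1.2, -0.2]
width: 0.0771
```

Emit:
move_arm(increments=[0, 0, 0, 0, 0.1, 0, 0, 0, 0, 1, 0, 0, 0, 0, 1, 0, 0, 0, 0, 1, 0, 0, 0, 0, 1])

```text
clock: 20.97
ee_pos: [0.5778, 0.3614, 0.047]
ee_rot: [0.761, 0.649, 0.002, 0.001]
force: [-0.3, 0.1, -2.1]
width: 0.0441
```

Emit:
move_arm(increments=[0, 0, 0, 0, 1, 0, 0, 0, 0, 1, 0, 0, -0.2, 0, 1, 0, 0, -0.6, 0, 1, 0, 0, -0.8, 0, 1])

```text
clock: 21.38
ee_pos: [0.5742, 0.3601, 0.0907]
ee_rot: [0.761, 0.649, -0.003, -0.001]
force: [-0.3, -0.1, -2.3]
width: 0.0437
```

```bash
python3 plan.py .576,.361,.135,81,1 .595,.2305,.135,81,1 .595,.2305,.06,81,1
```

```text
now [0.5742 0.3601 0.0907] 80.97 F [-0.3 -0.1 -2.3] w 0.0437 t 21.38 j [0.44 0.59 0.1  1.09 0.   0.6 ]
0.02,0.03,-0.74,0,1,0.02,0.03,-0.74,-0.01,1
end [0.5761 0.361  0.1351] 81.0 rows 2
-0.84,0.26,0,0,1,-0.84,0.26,0,0,1,-0.84,0.26,0,0,1,-0.84,0.26,0,0,1,-0.84,0.26,0,0,1
end [0.595  0.2305 0.1351] 81.0 rows 5
0,0,0.83,0,1,0,0,0.84,0,1,0,0,0.83,0,1
end [0.595  0.2305 0.0601] 81.0 rows 3
```

Emit:
move_arm(increments=[0, 0, -0.75, 0, 1, 0, 0, -0.75, 0, 1, -0.84, 0.26, 0, 0, 1, -0.84, 0.26, 0, 0, 1, -0.84, 0.26, 0, 0, 1])

```text
clock: 21.8
ee_pos: [0.5873, 0.2825, 0.1383]
ee_rot: [0.76, 0.65, 0.0, 0.0]
force: [0.2, -0.7, -2.0]
width: 0.0441
```

Emit:
move_arm(increments=[-0.84, 0.26, 0, 0, 1, -0.84, 0.26, 0, 0, 1, 0, 0, 0, 0, 1, 0, 0, 0, 0, 1, 0, 0, 0, 0, 1])

```text
clock: 22.22
ee_pos: [0.5948, 0.2306, 0.1377]
ee_rot: [0.761, 0.649, 0.0, -0.0]
force: [0.5, 0.0, -1.8]
width: 0.044
```

```bash
python3 plan.py .5945,.230,.06,81,1; python3 - <<'E'
from h import *
f=grab('wrist'); cv2.imwrite('pics/w7.png',f['image']); W=cloud(f)
print(np.nanmax(W[...,2][(np.hypot(W[...,0]-.594,W[...,1]-.23)<.02)]))
m=(np.hypot(W[...,0]-.594,W[...,1]-.23)<.03)&(W[...,2]>.15)
vs,us=np.where(m); z=np.median(W[m][:,2]); print(z,len(us),cv2.minEnclosingCircle(np.array([ray(f,u,v,z)[:2] for u,v in zip(us,vs)],np.float32)) if len(us) else 0)
E
```

```text
now [0.5948 0.2306 0.1377] 80.95 F [ 0.5  0.  -1.8] w 0.044 t 22.22 j [0.24 0.48 0.04 1.13 0.   0.4 ]
-0.01,0,0.86,0,1,0,-0.01,0.87,-0.01,1,-0.01,0,0.86,0,1
end [0.5944 0.2301 0.06  ] 81.0 rows 3
0.22417832802841114
0.20048492042145055 21844 ((0.5881500244140625, 0.23082679510116577), 0.042920295149087906)
```

View pics/w7.png

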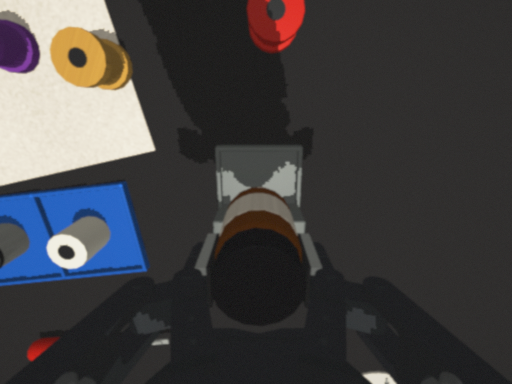

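Emit:
move_arm(increments=[-0.02, 0, 0.9, 0, 1, 0, 0, 0.9, 0, 1, 0, 0, 0.8, 0, 1, 0, 0, 0, 0, 1, 0, 0, 0, 0, 1])

```text
clock: 22.68
ee_pos: [0.5931, 0.2306, 0.0582]
ee_rot: [0.76, 0.65, -0.002, -0.001]
force: [0.8, 0.7, -1.5]
width: 0.0442
```

Emit:
move_arm(increments=[0, 0, 0.1, 0, 1, 0, 0, 0.05, 0, 1, 0, 0, 0, 0, 1, 0, 0, 0, 0, 1])

```text
clock: 23.02
ee_pos: [0.5957, 0.2301, 0.0563]
ee_rot: [0.761, 0.649, 0.001, 0.001]
force: [-0.2, -0.9, -0.8]
width: 0.0437
```

Emit:
move_arm(increments=[0, 0, 0.05, 0, 1, 0, 0, 0, 0, 1, 0, 0, 0, 0, 1])

```text
clock: 23.27
ee_pos: [0.595, 0.2297, 0.0538]
ee_rot: [0.761, 0.649, 0.0, 0.0]
force: [0.2, 0.2, -2.4]
width: 0.0436
```

Emit:
move_arm(increments=[0, 0, 0.1, 0, 1, 0, 0, 0.05, 0, 1, 0, 0, 0, 0, 1, 0, 0, 0, 0, 1])

```text
clock: 23.6
ee_pos: [0.5954, 0.2299, 0.0508]
ee_rot: [0.761, 0.649, 0.001, 0.001]
force: [-4.0, -0.8, 8.1]
width: 0.0436
```

Emit:
move_arm(increments=[0, 0, 0.05, 0, 1, 0, 0, 0, 0, 1, 0, 0, 0, 0, 1])

```text
clock: 23.85
ee_pos: [0.5955, 0.2299, 0.0508]
ee_rot: [0.761, 0.649, 0.001, 0.001]
force: [-5.6, -1.5, 16.6]
width: 0.0441
```

Emit:
move_arm(increments=[0, 0, 0.05, 0, 1, 0, 0, 0, 0, 1, 0, 0, 0, 0, 1])

```text
clock: 24.1
ee_pos: [0.5956, 0.2299, 0.0507]
ee_rot: [0.761, 0.649, 0.001, 0.001]
force: [-7.8, -2.5, 25.9]
width: 0.0436
```

Emit:
move_arm(increments=[0, 0, -0.15, 0, 1, 0, 0, 0, 0, 0.2, 0, 0, 0, 0, 0.1, 0, 0, 0, 0, 0.1, 0, 0, -0.6, 0, 0.1])

```text
clock: 24.52
ee_pos: [0.5922, 0.2291, 0.0644]
ee_rot: [0.761, 0.649, -0.003, -0.002]
force: [-0.9, -0.8, -0.9]
width: 0.0768
```

Emit:
move_arm(increments=[0, 0, -1, 0, 0.1, 0, 0, -1, 0, 0.1, 0, 0, -1, 0, 0.2, 0, 0, 0, 0, 0.2, 0, 0, 0, 0, 0.2])

```text
clock: 24.93
ee_pos: [0.5964, 0.2302, 0.1603]
ee_rot: [0.761, 0.649, 0.002, 0.001]
force: [-0.2, 0.6, -0.8]
width: 0.0684
```

```bash
python3 - <<'E'
from h import *
f=grab('wrist'); cv2.imwrite('pics/w8.png',f['image']); np.savez('w8.npz',**f); g=grab('top')
for n,f in [('w',f),('t',g)]:
    W=cloud(f)
    for k,x,y,z,r in [('jar',.594,.23,.084,.035),('brass',.462,.113,.046,.03)]:
        m=(np.hypot(W[...,0]-x,W[...,1]-y)<r)&(abs(W[...,2]-z)<.006); vs,us=np.where(m)
        if len(us): print(n,k,len(us),cv2.minEnclosingCircle(np.array([ray(f,u,v,z)[:2] for u,v in zip(us,vs)],np.float32)),np.median(W[m][:,2]))
E
python3 plan.py .462,.113,.18,81,.2
```

```text
w jar 1983 ((0.5912801623344421, 0.23093265295028687), 0.02205241285264492) 0.08406300650543841
w brass 2293 ((0.46074575185775757, 0.115887850522995), 0.022556448355317116) 0.04598448713056754
t jar 154 ((0.5924988985061646, 0.22784855961799622), 0.02183564379811287) 0.08456200900200467
t brass 204 ((0.46123942732810974, 0.11159679293632507), 0.021312780678272247) 0.04698113289562318
now [0.5944 0.2297 0.1573] 80.97 F [-0.  -0.4 -0.4] w 0.0681 t 25.03 j [ 0.24  0.47  0.07  1.17 -0.    0.4 ]
-0.91,-0.75,-0.15,0,0.2,-0.9,-0.75,-0.15,0,0.2,-0.91,-0.75,-0.15,0,0.2,-0.91,-0.75,-0.15,0,0.2,-0.9,-0.75,-0.16,-0.01,0.2
end [0.462  0.1131 0.1801] 81.0 rows 5
```

View pics/w8.png

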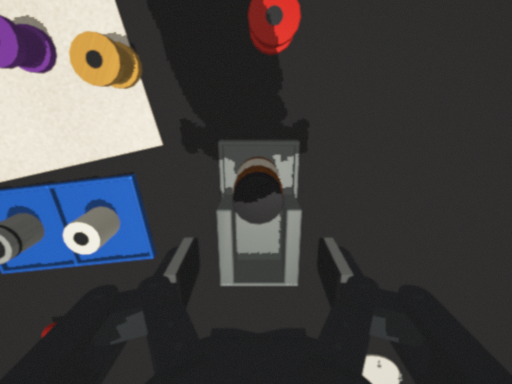

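Emit:
move_arm(increments=[-0.91, -0.75, -0.15, 0, 0.3, -0.91, -0.75, -0.15, 0, 0.3, -0.91, -0.75, -0.15, 0, 0.3, -0.91, -0.75, -0.15, 0, 0.3, -0.91, -0.75, -0.15, 0, 0.3])

```text
clock: 25.45
ee_pos: [0.4597, 0.1118, 0.179]
ee_rot: [0.76, 0.649, -0.002, -0.001]
force: [-0.4, -0.3, 0.5]
width: 0.0598
```

Emit:
move_arm(increments=[0, 0, 0, 0, 0.3, 0, 0, 0, 0, 0.3, 0, 0, 0, 0, 0.3])

```text
clock: 25.7
ee_pos: [0.4623, 0.1126, 0.1802]
ee_rot: [0.761, 0.649, -0.0, -0.0]
force: [0.7, -0.2, -0.5]
width: 0.0599
```

```bash
python3 plan.py .461,.1135,.031,81,.3; python3 - <<'E'
from h import *
f=grab('wrist'); cv2.imwrite('pics/w9.png',f['image']); np.savez('w9.npz',**f)
W=cloud(f)
for k,x,y,z,r in [('brass',.462,.113,.046,.03)]:
        m=(np.hypot(W[...,0]-x,W[...,1]-y)<r)&(abs(W[...,2]-z)<.006); vs,us=np.where(m)
        if len(us): print(k,len(us),cv2.minEnclosingCircle(np.array([ray(f,u,v,z)[:2] for u,v in zip(us,vs)],np.float32)),np.median(W[m][:,2]))
E
```

```text
now [0.4623 0.1126 0.1802] 80.94 F [ 0.7 -0.2 -0.5] w 0.0599 t 25.7 j [ 0.07  0.15 -0.32  1.1   0.    0.23]
0,-0.01,0.99,0,0.3,0.01,-0.01,1,0,0.3,0,-0.01,0.99,-0.01,0.3,0.01,-0.01,1,0,0.3,0,-0.01,0.99,0,0.3
end [0.4609 0.1134 0.0311] 81.0 rows 5
brass 1227 ((0.45982837677001953, 0.11411935836076736), 0.021252218633890152) 0.04610412828345363
```

View pics/w9.png

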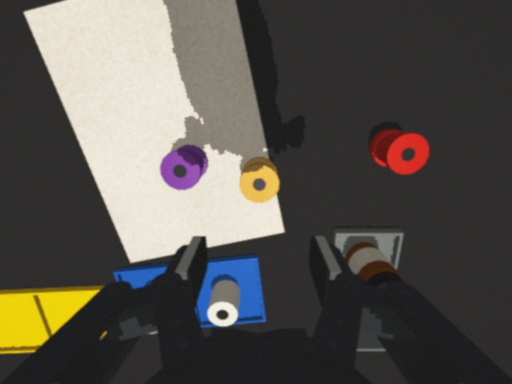

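The gold spool is at (259,178), with purple at (182,168) and red at (408,153) both well clear. I descend on it.

Emit:
move_arm(increments=[0.03, -0.05, 0.95, 0, 0.3, 0, 0, 0.95, 0, 0.3, 0, 0, 0.95, 0, 0.3, 0, 0, 0.95, 0, 0.3, 0, 0, 0.8, 0, 0.3])

```text
clock: 26.17
ee_pos: [0.4611, 0.1145, 0.0405]
ee_rot: [0.76, 0.65, -0.001, -0.0]
force: [-1.1, 0.0, -0.5]
width: 0.0599
```

Emit:
move_arm(increments=[0, 0, 0.35, 0, 0.3, 0, 0, 0, 0, 0.3, 0, 0, 0, 0, 1, 0, 0, 0, 0, 1, 0, 0, 0, 0, 1])

```text
clock: 26.58
ee_pos: [0.4622, 0.1141, 0.0334]
ee_rot: [0.76, 0.649, 0.001, 0.001]
force: [-0.0, -1.0, -2.5]
width: 0.0389
```

Emit:
move_arm(increments=[0, 0, 0, 0, 1, 0, 0, 0, 0, 1, 0, 0, -0.3, 0, 1, 0, 0, -0.7, 0, 1, 0, 0, -0.9, 0, 1])

```text
clock: 27.0
ee_pos: [0.4592, 0.1136, 0.0893]
ee_rot: [0.761, 0.649, -0.002, -0.001]
force: [0.8, 0.9, -2.5]
width: 0.0391
```

```bash
python3 plan.py .461,.1135,.145,81,1 .6305,-.180,.145,81,1 .6305,-.180,.05,81,1;python3 - <<'E'
from h import *
f=grab('wrist'); cv2.imwrite('pics/w10.png',f['image'])
E
```

```text
now [0.4592 0.1136 0.0893] 80.97 F [ 0.8  0.9 -2.5] w 0.0391 t 27.0 j [ 0.07  0.23 -0.47  0.88 -0.    0.23]
0,0.03,-0.93,0,1,0.01,0.03,-0.93,-0.01,1
end [0.4611 0.1136 0.1451] 81.0 rows 2
-0.98,0.79,0,0,1,-0.97,0.79,0,0,1,-0.98,0.79,0,0,1,-0.97,0.79,0,0,1,-0.98,0.79,0,0,1
-0.98,0.79,0,0,1,-0.97,0.79,0,0,1,-0.98,0.79,0,0,1,-0.97,0.79,0,0,1
end [ 0.6306 -0.1799  0.1451] 81.0 rows 9
0,0,0.79,0,1,0,0,0.8,0,1,0,0,0.79,0,1,0,0,0.79,0,1
end [ 0.6306 -0.1799  0.05  ] 81.0 rows 4
```

View pics/w10.png

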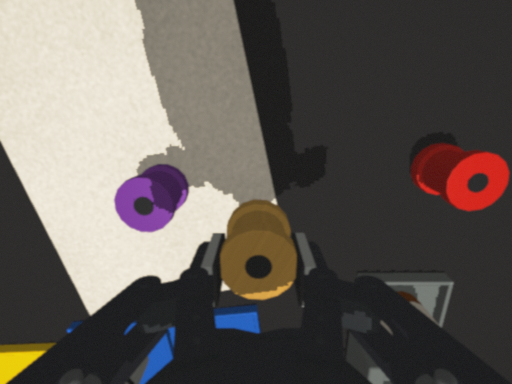

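Emit:
move_arm(increments=[0, 0, -0.95, 0, 1, 0, 0, -0.95, 0, 1, -0.9, 0.73, 0, 0, 1, -0.9, 0.73, 0, 0, 1, -0.9, 0.73, 0, 0, 1])

```text
clock: 27.47
ee_pos: [0.5143, 0.0228, 0.1486]
ee_rot: [0.76, 0.65, 0.001, 0.001]
force: [0.2, 0.9, -1.9]
width: 0.0386
```

Emit:
move_arm(increments=[-0.9, 0.73, 0, 0, 1, -0.9, 0.73, 0, 0, 1, -0.9, 0.73, 0, 0, 1, -0.9, 0.73, 0, 0, 1, -0.9, 0.73, 0, 0, 1])

```text
clock: 27.88
ee_pos: [0.6008, -0.1287, 0.1474]
ee_rot: [0.761, 0.649, 0.0, 0.0]
force: [0.3, 0.6, -2.4]
width: 0.039
```

Emit:
move_arm(increments=[-0.8, 0.65, 0, 0, 1, -0.8, 0.65, 0, 0, 1, 0, 0, 0, 0, 1, 0, 0, 0, 0, 1, 0, 0, 0, 0, 1])

```text
clock: 28.3
ee_pos: [0.6306, -0.1804, 0.1466]
ee_rot: [0.761, 0.649, -0.0, -0.0]
force: [0.1, 0.4, -2.0]
width: 0.0389
```

```bash
python3 plan.py .6305,-.180,.05,81,1;python3 - <<'E'
from h import *
f=grab('wrist'); cv2.imwrite('pics/w11.png',f['image']); g=grab('top')
hsv=cv2.cvtColor(f['image'],cv2.COLOR_BGR2HSV); m=cv2.inRange(hsv,(24,150,90),(34,255,255)); ys,xs=np.where(m)
Q=np.array([ray(f,x,y,.01)[:2] for x,y in zip(xs,ys)],np.float32); Q=Q[(Q[:,0]>.5)]; print(cv2.minAreaRect(Q*1000))
W=cloud(f); 
for v,u in [(60,260),(150,200)]: print(W[v,u],f['image'][v,u])
E
```

```text
now [ 0.6306 -0.1804  0.1466] 80.94 F [ 0.1  0.4 -2. ] w 0.0389 t 28.3 j [-0.4   0.51  0.11  1.17  0.   -0.24]
0,0,0.81,0,1,0.01,0,0.8,-0.01,1,0,0,0.81,0,1,0,-0.01,0.8,0,1
end [ 0.6304 -0.1801  0.05  ] 81.0 rows 4
((625.0855102539062, -225.22686767578125), (193.0480499267578, 105.3731689453125), 83.9008560180664)
[ 5.11830163e-01 -1.59770396e-01  1.50245399e-04] [29 29 30]
[ 0.58543177 -0.2338992   0.00384797] [ 13 119 146]
```

View pics/w11.png

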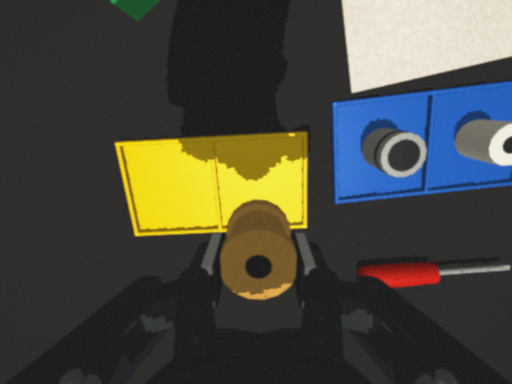

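Emit:
move_arm(increments=[0, 0, 0.9, 0, 1, 0, 0, 0.9, 0, 1, 0, 0, 0.9, 0, 1, 0, 0, 0.7, 0, 1, 0, 0, 0, 0, 1])

```text
clock: 28.82
ee_pos: [0.6273, -0.1777, 0.0399]
ee_rot: [0.76, 0.65, -0.002, -0.004]
force: [-2.2, -0.4, -2.4]
width: 0.0389
```

Emit:
move_arm(increments=[0, 0, 0, 0, 1, 0, 0, 0, 0, 1])

```text
clock: 28.98
ee_pos: [0.632, -0.1802, 0.0464]
ee_rot: [0.76, 0.65, 0.0, 0.001]
force: [0.0, 0.3, -2.5]
width: 0.0387
```

Emit:
move_arm(increments=[0, 0, 0.1, 0, 1, 0, 0, 0.1, 0, 1, 0, 0, 0, 0, 1, 0, 0, 0, 0, 1])

```text
clock: 29.32
ee_pos: [0.6314, -0.1806, 0.0391]
ee_rot: [0.761, 0.649, 0.0, 0.0]
force: [-0.1, -0.3, -2.3]
width: 0.039
```

Emit:
move_arm(increments=[0, 0, 0.06, 0, 1, 0, 0, 0, 0, 1, 0, 0, 0, 0, 1])

```text
clock: 29.57
ee_pos: [0.6311, -0.1806, 0.0367]
ee_rot: [0.761, 0.649, -0.0, -0.0]
force: [0.8, -0.1, -2.7]
width: 0.0385
```

Emit:
move_arm(increments=[0, 0, 0.05, 0, 1, 0, 0, 0, 0, 1, 0, 0, 0, 0, 1])

```text
clock: 29.82
ee_pos: [0.6314, -0.1807, 0.036]
ee_rot: [0.761, 0.649, 0.0, 0.0]
force: [-2.3, 0.6, 3.1]
width: 0.039
```

Emit:
move_arm(increments=[0, 0, 0, 0, 0.3, 0, 0, 0, 0, 0.3, 0, 0, 0, 0, 0.3, 0, 0, -0.6, 0, 0.3, 0, 0, -1, 0, 0.3])

```text
clock: 30.23
ee_pos: [0.6285, -0.1795, 0.0798]
ee_rot: [0.761, 0.649, -0.002, -0.003]
force: [-0.6, -0.0, 0.3]
width: 0.06
```

Emit:
move_arm(increments=[0, 0, -1, 0, 0.3, 0, 0, -1, 0, 0.3, 0, 0, 0, 0, 0.3])

```text
clock: 30.48
ee_pos: [0.6346, -0.1819, 0.1505]
ee_rot: [0.761, 0.649, 0.002, 0.005]
force: [1.4, -0.6, 1.2]
width: 0.0598
```

```bash
python3 plan.py .4345,-.263,.17,117,.3;python3 - <<'E'
from h import *
f=grab('wrist'); cv2.imwrite('pics/w12.png',f['image'])
E
```

```text
now [ 0.6346 -0.1819  0.1505] 80.98 F [ 1.4 -0.6  1.2] w 0.0598 t 30.48 j [-0.4   0.51  0.11  1.16 -0.   -0.24]
-0.46,-0.77,-0.08,-0.9,0.3,-0.41,-0.81,-0.08,-0.9,0.3,-0.34,-0.83,-0.08,-0.9,0.3,-0.27,-0.86,-0.09,-0.9,0.3,-0.2,-0.87,-0.08,-0.9,0.3
-0.13,-0.89,-0.08,-0.9,0.3,-0.07,-0.9,-0.08,-0.9,0.3,0.01,-0.9,-0.08,-0.9,0.3
end [ 0.4345 -0.263   0.17  ] 117.0 rows 8
```

View pics/w12.png

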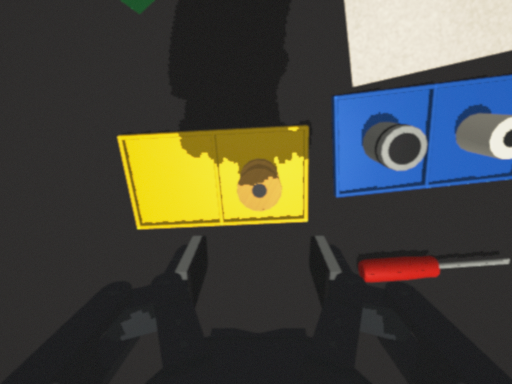

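The brass spool stands upright in the right-hand yellow compartment at (260,188). Next is the green block.

Emit:
move_arm(increments=[-0.46, -0.77, -0.08, -0.9, 0.3, -0.41, -0.81, -0.08, -0.9, 0.3, -0.34, -0.83, -0.08, -0.9, 0.3, -0.27, -0.86, -0.09, -0.9, 0.3, -0.2, -0.87, -0.08, -0.9, 0.3])

```text
clock: 30.95
ee_pos: [0.5045, -0.2311, 0.1545]
ee_rot: [0.618, 0.786, -0.0, -0.001]
force: [0.7, -0.3, -0.3]
width: 0.0595
```

Emit:
move_arm(increments=[-0.13, -0.89, -0.08, -0.9, 0.3, -0.07, -0.9, -0.08, -0.9, 0.3, 0, -0.9, -0.08, -0.9, 0.3, 0, 0, 0, 0, 0.3, 0, 0, 0, 0, 0.3])

```text
clock: 31.37
ee_pos: [0.4301, -0.262, 0.1623]
ee_rot: [0.524, 0.852, 0.0, -0.0]
force: [0.4, -0.6, 0.9]
width: 0.0601
```

```bash
python3 - <<'E'
from h import *
f=grab('wrist'); cv2.imwrite('pics/w13.png',f['image']); W=cloud(f)
hsv=cv2.cvtColor(f['image'],cv2.COLOR_BGR2HSV)
m=(np.hypot(W[...,0]-.4345,W[...,1]+.263)<.036)&(abs(W[...,2]-.044)<.004); vs,us=np.where(m)
Q=np.array([ray(f,u,v,.044)[:2] for u,v in zip(us,vs)],np.float32); print(len(us),np.median(W[m][:,2]),cv2.minAreaRect(Q*1000))
E
python3 plan.py .4345,-.263,.026,117,.3
```

```text
1417 0.044110565770755394 ((433.122314453125, -263.562255859375), (52.08843994140625, 27.42701530456543), 27.118534088134766)
now [ 0.431  -0.2619  0.1623] 116.85 F [ 0.5  0.  -0.3] w 0.0598 t 31.42 j [-0.71  0.22 -0.28  1.07  0.   -1.17]
-0.02,0.02,0.91,-0.01,0.3,-0.01,0.02,0.91,0,0.3,-0.02,0.01,0.91,-0.01,0.3,-0.02,0.02,0.91,0,0.3,-0.02,0.02,0.9,-0.01,0.3
end [ 0.4346 -0.2631  0.0261] 117.0 rows 5
```

View pics/w13.png

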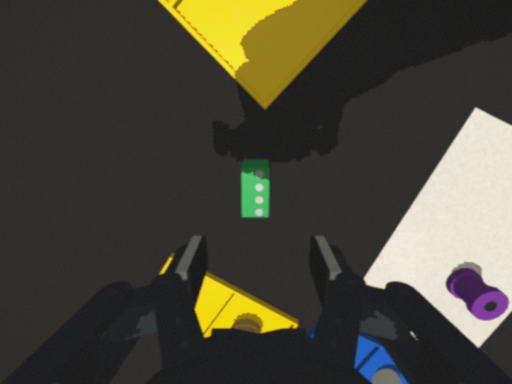

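Emit:
move_arm(increments=[-0.09, 0.08, 0.91, 0, 0.3, 0, 0, 0.91, 0, 0.3, 0, 0, 0.91, 0, 0.3, 0, 0, 0.91, 0, 0.3, 0, 0, 0.7, 0, 0.3])

```text
clock: 31.83
ee_pos: [0.4348, -0.2619, 0.03]
ee_rot: [0.522, 0.853, 0.0, -0.001]
force: [-0.5, 0.5, -0.1]
width: 0.0599
```

Emit:
move_arm(increments=[0, 0, 0.2, 0, 0.3, 0, 0, 0, 0, 0.3, 0, 0, 0, 0, 1, 0, 0, 0, 0, 1, 0, 0, 0, 0, 1])

```text
clock: 32.25
ee_pos: [0.436, -0.2641, 0.0284]
ee_rot: [0.523, 0.853, -0.0, 0.002]
force: [-1.2, 1.0, 1.6]
width: 0.0269
```

Emit:
move_arm(increments=[0, 0, 0, 0, 1, 0, 0, 0, 0, 1, 0, 0, 0, 0, 1, 0, 0, 0, 0, 1])

```text
clock: 32.58
ee_pos: [0.4358, -0.2641, 0.0283]
ee_rot: [0.523, 0.853, -0.0, 0.002]
force: [1.6, 0.3, 6.1]
width: 0.0266
```

Emit:
move_arm(increments=[0, 0, -0.3, 0, 1, 0, 0, -0.7, 0, 1, 0, 0, -0.9, 0, 1, 0, 0, -0.9, 0, 1])

```text
clock: 32.92
ee_pos: [0.4336, -0.2625, 0.1116]
ee_rot: [0.523, 0.852, 0.0, -0.001]
force: [0.7, -0.7, -0.1]
width: 0.0271
```

```bash
python3 plan.py .6203,-.273,.12,84,1 ;python3 - <<'E'
from h import *
f=grab('wrist'); cv2.imwrite('pics/w14.png',f['image'])
E
```

```text
now [ 0.4336 -0.2625  0.1116] 116.96 F [ 0.7 -0.7 -0.1] w 0.0271 t 32.92 j [-0.7   0.26 -0.35  0.95 -0.   -1.17]
-0.45,0.77,-0.04,0.94,1,-0.38,0.8,-0.04,0.94,1,-0.32,0.84,-0.04,0.95,1,-0.24,0.85,-0.04,0.94,1,-0.18,0.87,-0.04,0.94,1
-0.1,0.89,-0.04,0.94,1,-0.03,0.89,-0.04,0.94,1
end [ 0.6203 -0.273   0.12  ] 84.0 rows 7
```

View pics/w14.png

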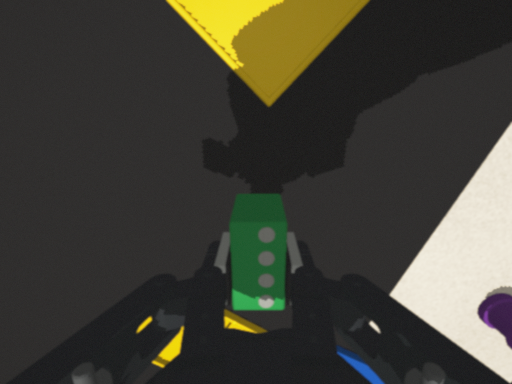

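Emit:
move_arm(increments=[-0.45, 0.77, -0.04, 0.94, 1, -0.38, 0.8, -0.04, 0.94, 1, -0.32, 0.84, -0.04, 0.94, 1, -0.24, 0.85, -0.04, 0.94, 1, -0.18, 0.87, -0.04, 0.94, 1])

```text
clock: 33.38
ee_pos: [0.5686, -0.2706, 0.1172]
ee_rot: [0.687, 0.727, -0.0, 0.0]
force: [0.1, -1.0, -0.3]
width: 0.0267
```

Emit:
move_arm(increments=[-0.1, 0.89, -0.04, 0.94, 1, -0.03, 0.89, -0.04, 0.94, 1, 0, 0, 0, 0, 1, 0, 0, 0, 0, 1, 0, 0, 0, 0, 1])

```text
clock: 33.8
ee_pos: [0.6204, -0.2732, 0.1187]
ee_rot: [0.742, 0.67, -0.0, -0.001]
force: [-0.3, 0.3, -0.2]
width: 0.0271
```

```bash
python3 plan.py .6203,-.273,.04,84,1
```

```text
now [ 0.6204 -0.2732  0.1187] 84.13 F [-0.3  0.3 -0.2] w 0.0271 t 33.8 j [-0.53  0.57  0.13  1.14 -0.   -0.43]
0,0,0.87,0.01,1,0,0,0.88,0.01,1,0.01,0,0.87,0.01,1
end [ 0.6204 -0.2729  0.0401] 84.0 rows 3
```

Emit:
move_arm(increments=[0, 0, 0.8, 0, 1, 0, 0, 0.8, 0, 1, 0, 0, 0.9, 0, 1, 0, 0, 0, 0, 1, 0, 0, 0, 0, 1])

```text
clock: 34.22
ee_pos: [0.6187, -0.2727, 0.0429]
ee_rot: [0.743, 0.669, -0.001, -0.002]
force: [0.9, 0.2, 1.1]
width: 0.0268
```

Emit:
move_arm(increments=[0, 0, 0.1, 0, 1, 0, 0, 0.1, 0, 1, 0, 0, 0, 0, 1, 0, 0, 0, 0, 1])

```text
clock: 34.55
ee_pos: [0.6218, -0.2739, 0.0393]
ee_rot: [0.743, 0.67, 0.0, 0.001]
force: [0.2, -0.4, -0.5]
width: 0.0267
```

Expected contact is at a TCP z of about 0.031.

Emit:
move_arm(increments=[0, 0, 0.1, 0, 1, 0, 0, 0.08, 0, 1, 0, 0, 0, 0, 1, 0, 0, 0, 0, 1])

```text
clock: 34.88
ee_pos: [0.621, -0.2734, 0.0323]
ee_rot: [0.743, 0.67, -0.0, -0.0]
force: [-0.8, -0.2, 0.1]
width: 0.0272
```

Emit:
move_arm(increments=[0, 0, 0.06, 0, 1, 0, 0, 0, 0, 1, 0, 0, 0, 0, 1])

```text
clock: 35.13
ee_pos: [0.6215, -0.2736, 0.0313]
ee_rot: [0.743, 0.67, 0.0, 0.0]
force: [-0.3, 1.1, 3.5]
width: 0.0271
```

Emit:
move_arm(increments=[0, 0, 0.04, 0, 1, 0, 0, 0, 0, 1, 0, 0, 0, 0, 1])

```text
clock: 35.38
ee_pos: [0.6215, -0.2736, 0.0313]
ee_rot: [0.743, 0.67, 0.0, 0.001]
force: [-3.0, 1.3, 10.2]
width: 0.0272
```

Contact is where I expected it. I release, lift and retreat toward the robot.

Emit:
move_arm(increments=[0, 0, -0.04, 0, 0.35, 0, 0, 0, 0, 0.35, 0, 0, 0, 0, 0.35, 0, 0, 0, 0, 0.35, 0, 0, -0.6, 0, 0.35])

```text
clock: 35.8
ee_pos: [0.6187, -0.2721, 0.0447]
ee_rot: [0.743, 0.67, -0.001, -0.003]
force: [-0.5, -0.8, -0.7]
width: 0.0556
```

Emit:
move_arm(increments=[0, 0, -1, 0, 0.35, 0, 0, -1, 0, 0.35, 0, 0, -1, 0, 0.35, 0, -0.8, -0.5, 0, 0.35, 0, -0.8, -0.5, 0, 0.35])

```text
clock: 36.22
ee_pos: [0.5744, -0.269, 0.1702]
ee_rot: [0.742, 0.67, 0.0, 0.001]
force: [-0.9, -0.8, -0.1]
width: 0.0556
```

Emit:
move_arm(increments=[0, -0.8, 0, 0, 0.35, 0, -0.8, 0, 0, 0.35, 0, -0.8, 0, 0, 0.35, 0, 0, 0, 0, 0.35, 0, 0, 0, 0, 0.35])

```text
clock: 36.63
ee_pos: [0.501, -0.261, 0.1689]
ee_rot: [0.743, 0.669, 0.0, -0.0]
force: [0.3, -0.5, 0.4]
width: 0.0554
```

```bash
python3 - <<'E'
from h import *
g=grab('top'); f=grab('scene')
cv2.imwrite('pics/tf.png',cv2.resize(g['image'][85:245,100:360],None,fx=3,fy=3,interpolation=cv2.INTER_CUBIC))
cv2.imwrite('pics/sf.png',cv2.resize(f['image'][140:310,140:410],None,fx=2.9,fy=2.9,interpolation=cv2.INTER_CUBIC))
W=cloud(g)
for k,x,y,z,r in [('steel',.612,-.05,.049,.03),('cer',.617,.042,.047,.03),('brass',.631,-.18,.049,.03),('plug',.621,-.273,.047,.035),('jar',.594,.23,.084,.035),('red',.4535,.263,.046,.03)]:
    m=(np.hypot(W[...,0]-x,W[...,1]-y)<r)&(abs(W[...,2]-z)<.006); vs,us=np.where(m)
    if len(us): print(k,len(us),np.round(cv2.minEnclosingCircle(np.array([ray(g,u,v,z)[:2] for u,v in zip(us,vs)],np.float32))[0],4),np.median(W[m][:,2]).round(4))
E
python3 plan.py
```

```text
steel 178 [ 0.6122 -0.0517] 0.0498
cer 153 [0.618  0.0404] 0.0477
brass 193 [ 0.6304 -0.1821] 0.0499
plug 212 [ 0.6203 -0.2736] 0.0475
jar 229 [0.5931 0.2279] 0.0846
red 207 [0.4544 0.2635] 0.047
now [ 0.5027 -0.2616  0.169 ] 84.07 F [ 0.2 -0.4  0.8] w 0.0556 t 36.73 j [-0.62  0.33 -0.12  1.13  0.   -0.52]
```

View pics/tf.png

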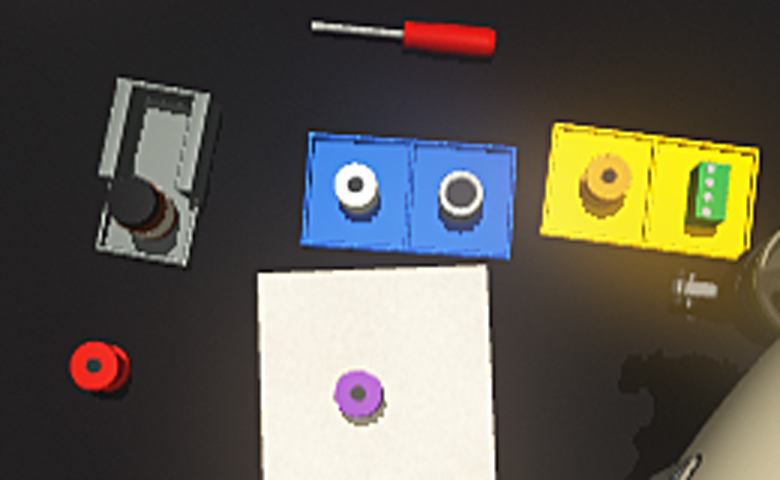

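View pics/sf.png

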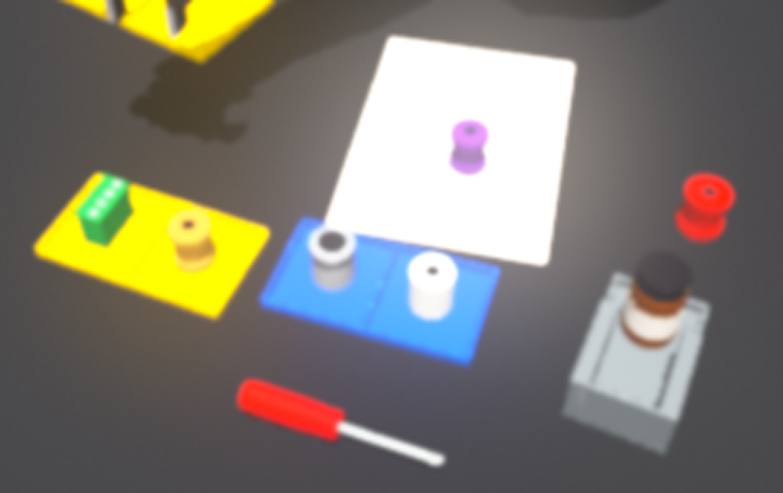

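Every part stands upright in its own compartment. The jar is back in the caddy's front bay, and the red spool and screwdriver have not moved.

```bash
python3 -c "
from rig import ctrl
print(ctrl.close_job())"
```

```text
the job is handed in; nothing more can be done
None
```

Both kits are made up, and I handed the job in at about 37 s of the 131 s allowed. I filled the blue tray first: steel cylinder, jar set aside, ceramic insulator. I then put the jar back in the caddy, and after that filled the yellow tray with the brass spool and the green block.

**Checks that passed:**
- The last pictures show each of the four parts upright in its own compartment. Their tops measure 47.5–50 mm, against an expected 47–49 mm.
- The jar is within about 1 mm of where it started.
- The red spool is within about 1 mm of where it started, and the screwdriver looks the same in before and after pictures.
- Each part was lowered until the force reading showed contact before I let go. The highest reading was about 26 N, when setting the jar back.

**Checks that disagreed:**
- The scene camera's positions differed from the other two cameras by 4–5 mm, and the wrist camera read about 2–4 mm higher in y than the top camera. I worked from the top and wrist views.
- My one two-view triangulation, of the steel cylinder's top, gave 36 mm because the two rays were nearly parallel. I used the depth readings instead, which gave 46–47 mm from the wrist and top cameras.
- The gripper's opening read 1–3 mm less than the true part sizes throughout.

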